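Turn over the cold pan: clear rolls, open coolant, tip the kettle

TASK

Get the cold pan ready for the next order: move every wafer roll from the pan into the green serving tray and open the coolant valve all the way by turning its blue handwheel counter-clockwise while following the stem up to its stop. Only when the pan is clear and the valve is open, tip the copper kettle over by its handle so that all its brownie chunks drop onto the pan, then swing the kettle back fully upright. Leave the valve open, every roll in the tray, every chunk on the pan, and don't disturb the other things on the counter.

Things in the scene. Friction and masses are not known exactly. Their poses are not given: they have to be found in the camera images.
- station: Fixed round stainless cold pan with a kettle stand on one side. Origin on the counter under the pan's centre, z up. Pan: floor 10 mm above the counter, inner radius 145 mm, outer radius 155 mm, rim top 20 mm above the counter (10 mm above the pan floor). The kettle stand is on the pan's +y side: two posts 16 x 30 mm, 125 mm tall at x = +-98 mm, y = 140 mm, feet 8 mm thick. The body's x axis is parallel to the kettle's hinge.
- kettle (a joint): Tilt of the copper kettle about its hinge, rad: 0 = upright on its stop, grows to 2.35 at the far stop as the handle is lifted up and over toward the pan. The hinge is stiff (about 0.6 N m plus up to 0.4 N m of weight, so 4 to 7 N at the handle), so the kettle stays wherever it is left. Chunks slide out over the lip only well past 90 degrees, most surely near the far stop.
- kettle_hinge (a point): Middle of the kettle's hinge axis, which runs along station x at station y = 140 mm, 115 mm above the counter, just beneath the pouring lip. The kettle is an open round copper pot, mouth diameter 114 mm, base diameter 84 mm, 70 mm deep outside, base 53 mm and rim 123 mm above the counter when upright, centred 62 mm from the hinge on the side away from the pan.
- kettle_handle (a point): Middle of the kettle's handle grip: a round black bar, 12 mm diameter, 90 mm long, parallel to the hinge (station x) and 165 mm from the hinge axis, carried on two 12 mm arms at its ends (78 mm clear between them). With the kettle upright it is level with the hinge, 115 mm above the counter, on the side away from the pan, with 40 mm free between bar and pot rim. It can be pinched from above across the bar and led round the arc; the bar may turn between the fingers.
- valve: Fixed brass globe valve (coolant of the cold pan). Origin on the counter on the stem axis, z up; body up to 30 mm radius, bonnet 10 mm radius at its top, 84 mm above the counter; a pipe leaves toward its +x, up to 79 mm out and 54 mm high.
- valve_wheel (a joint): Turn of the blue handwheel, rad: grows counter-clockwise seen from above, from 0 (shut) to 7.85 (1.25 turns, the open stop). It stays where left; it takes about 0.1 N m.
- valve_stem (a joint): Rise of the valve's stem with its wheel, m: 20 mm per turn of the wheel, 0 (shut) to 0.025 (open stop). Wheel and stem go up together as the wheel is turned counter-clockwise, so the hand must rise with it.
- valve_grip (a point): Centre of the blue handwheel, on the vertical stem axis at the rim's mid height: 109 mm above the counter when shut, 134 mm when open. Round rim of 11 mm bar, 56 mm outside diameter, four spokes; can be gripped from above across its whole diameter.
- tray: Fixed green open serving tray, 180 (x) x 190 (y) x 22 mm high outside, walls and floor 5 mm. Origin at the centre of its underside on the counter.
- roll0: Rigid brown wafer roll, 70 mm long (its x axis), 28 mm across, with slightly flattened sides so that it does not roll by itself; about 35 g. Origin at its centre, 14 mm above what it lies on. Starts lying on the pan; three to five of the rolls are present.
- roll1: Rigid brown wafer roll, 70 mm long (its x axis), 28 mm across, with slightly flattened sides so that it does not roll by itself; about 35 g. Origin at its centre, 14 mm above what it lies on. Starts lying on the pan; three to five of the rolls are present.
- roll2: Rigid brown wafer roll, 70 mm long (its x axis), 28 mm across, with slightly flattened sides so that it does not roll by itself; about 35 g. Origin at its centre, 14 mm above what it lies on. Starts lying on the pan; three to five of the rolls are present.
- roll3: Rigid brown wafer roll, 70 mm long (its x axis), 28 mm across, with slightly flattened sides so that it does not roll by itself; about 35 g. Origin at its centre, 14 mm above what it lies on. Starts lying on the pan; three to five of the rolls are present.
- roll4: Rigid brown wafer roll, 70 mm long (its x axis), 28 mm across, with slightly flattened sides so that it does not roll by itself; about 35 g. Origin at its centre, 14 mm above what it lies on. Starts lying on the pan; three to five of the rolls are present.
- chunk0: Rigid dark brown brownie chunk, a 22 mm cube, about 20 g; origin at its centre. Starts inside the kettle; two to four of the chunks are present.
- chunk1: Rigid dark brown brownie chunk, a 22 mm cube, about 20 g; origin at its centre. Starts inside the kettle; two to four of the chunks are present.
- chunk2: Rigid dark brown brownie chunk, a 22 mm cube, about 20 g; origin at its centre. Starts inside the kettle; two to four of the chunks are present.
- chunk3: Rigid dark brown brownie chunk, a 22 mm cube, about 20 g; origin at its centre. Starts inside the kettle; two to four of the chunks are present.
- jar: Bystander, not to be disturbed: glass topping jar, 56 mm diameter, 70 mm tall. Origin on the counter, under its centre.
- sauce: Bystander, not to be disturbed: yellow sauce bottle, 52 mm diameter, 150 mm tall. Origin on the counter, under its centre.
- cup: Bystander, not to be disturbed: white cup, 76 mm diameter, 75 mm tall. Origin on the counter, under its centre.
- scraper: Bystander, not to be disturbed: scraper with wooden handle, 240 mm long, lying flat. Origin on the counter, about the middle of its length.
- spoon: Bystander, not to be disturbed: lime green spoon, 150 mm long, lying flat. Origin on the counter, about the middle of its length.
Not all that is in view belongs to the job. Leave any turquoise or yellow look-alike of the roll3 alone.

How it is judged:
On the way, in this order (a step that is already met when the one before it is completed fails the run):
1. all wafer rolls are in the tray and the valve is fully open (x of roll0 in the frame of tray between -0.085 and 0.085 m and y of roll0 in the frame of tray between -0.09 and 0.09 m and height (world z) of each of roll0, roll1, roll2, roll3, roll4 below 0.055 m and x of roll1 in the frame of tray between -0.085 and 0.085 m and y of roll1 in the frame of tray between -0.09 and 0.09 m and x of roll2 in the frame of tray between -0.085 and 0.085 m and y of roll2 in the frame of tray between -0.09 and 0.09 m and x of roll3 in the frame of tray between -0.085 and 0.085 m and y of roll3 in the frame of tray between -0.09 and 0.09 m and x of roll4 in the frame of tray between -0.085 and 0.085 m and y of roll4 in the frame of tray between -0.09 and 0.09 m and value of joint valve_wheel above 7.4 rad), for 0.2 s.
2. the kettle is tipped over and all chunks have dropped onto the pan (value of joint kettle above 1.6 rad and horizontal distance between each of chunk0, chunk1, chunk2, chunk3 and station below 0.15 m and height (world z) of each of chunk0, chunk1, chunk2, chunk3 below 0.062 m), for 0.2 s.
3. the kettle is back upright (value of joint kettle below 0.08 rad), for 0.2 s.
At the end, for the whole second after the job is handed in: Each present roll in the tray (centre within its outline, below 55 mm); wheel past 7.4 rad; each present chunk on the pan (centre within 150 mm of the pan centre, below 62 mm); kettle upright (below 0.08 rad); rolls and chunks at rest (all of step 1 and horizontal distance between each of chunk0, chunk1, chunk2, chunk3 and station below 0.15 m and height (world z) of each of chunk0, chunk1, chunk2, chunk3 below 0.062 m and value of joint kettle below 0.08 rad and linear speed of each of roll0, roll1, roll2, roll3, roll4, chunk0, chunk1, chunk2, chunk3 below 0.03 m/s); the robot touches nothing.
It fails at once if a bystander (jar, sauce bottle, cup, scraper or spoon) is moved more than 3 cm (distance of any of jar, sauce, cup, scraper, spoon from where it was at the start of the episode above 0.03 m).
It fails at once if the kettle is tipped (past 0.8 rad) while the coolant valve is not yet open (value of joint kettle above 0.8 rad and not (value of joint valve_wheel above 7.4 rad)).
Of roll0, roll1, roll2, roll3, roll4 only 3 to 5 are there at a start; the rules pass over those that are not, and their reading is None.
Of chunk0, chunk1, chunk2, chunk3 only 2 to 4 are there at a start; the rules pass over those that are not, and their reading is None.
At some moment in a run one of roll0, roll1, roll2, roll3, roll4 may be knocked a few centimetres aside while the robot is not near it.
Once in a run the grip may slacken for a moment while it holds something.
It also fails if it takes over 210 s, if anything falls off the work surface, if the arm or the gripper's body presses on something with over 40 N, if the wrist force passes 120 N, or if a joint passes its speed limit or range.

ROBOT

A 7-joint arm with a two-finger parallel gripper is mounted at the origin on the work surface. World frame = base frame: x ahead of the robot, y to its left, z up, the work surface at z = 0. Lengths are in m, angles in rad, forces in N, time in s.
With the tool pointing down it reaches from about 0.4 to 0.85 m from the base axis. Payload 10.4 kg.
Tool frame: the origin (TCP) lies midway between the tips of the shut fingers; the grasp point (between the pads) lies 19 mm behind it; y points along the fingers, x is the direction in which the jaws open and shut, and the axes are right-handed (so a half turn about y gives the same grasp; the last joint's range is limited). The gripper opens to 87 mm and grips with 3 to 60 N. Pads are 19 mm wide; open, the fingers measure 117 mm over their backs; the gripper's body (75 mm by 190 mm) begins 51 mm behind the grasp point.
Start: joints at [1.127, 0.332, -0.065, 1.46, 0.022, 1.35, -0.088], TCP at [0.255, -0.57, 0.223] pointing down, gripper open.
Joint ranges: [-2.6, 2.6], [-0.5, 2.12], [-1.47, 1.34], [0.16, 2.42], [-1.27, 4.41], [0.06, 2.06], [-2.6, 2.6]. Speed limits (rad/s): [2.22, 2.22, 2.79, 2.79, 3.14, 3.14, 3.14].

INTERFACE

Orientations are given as a unit quaternion [x, y, z, w].
In Python, from bench import r gives the robot as it stands. The module is installed in compiled form; this text tells all that it offers.
- The arm moves only by the tool arm_command, never from a script. Its argument "deltas" is one flat list of numbers, 6 for each row, row after row: the shift along the tool's x, y, z in m, then the turn, a rotation vector about the tool's x, y, z in degrees. In form: [tx, ty, tz, ax, ay, az, tx, ty, tz, ax, ay, az, ...]. A call has 1 to 8 rows; each row is the pose to reach, as a shift and turn from the pose commanded when the call began, along the tool's axes at that moment; what a row does not reach only later rows make up. A row lasts 1/8 s, in which the tool goes at most 62.5 mm and 10.7 degrees, less where a joint would pass 70% of its speed; a pose out of reach is approached as far as the arm can. A call with a gripper value outside its range is refused whole. "hand" is the opening, from 0 (shut) to 1 (fully open), set as the call begins (left out, the last holds). The fingers move at their own pace and stop on an object; "grip_force" is the grip in N (left out, the last holds). Time passes only in rows, so rows that repeat a pose let the fingers close. It gives the time, the measured TCP pose, the force and the opening at its end, in the units of the state.
- r.read_state(): the state, without advancing time (a new reading comes with each control period).
- r.camera(name): name is "scene" or "top"; returns a dict with "image" (480x640x3 uint8, red, green, blue), "intrinsics" (3x3 intrinsics, pixels), "world_from_camera" (4x4, takes a point from camera to world coordinates). Camera axes: x right, y down, z forward; pixel columns grow to the right and rows downward; lengths in m; the calibration is good to about 2 mm. A picture is of the moment at which its call begins. There is no depth.
- r.close_job(): hands the job in, once; it reports no verdict.
Trained networks look in a picture, given as the dict that the camera call returned (one of the last four; its "shot" number tells which), for a name from the list of things; names that differ only in an ending like _2 or _b are one class to them, and where a whole thing is asked for, a point or a joint stands for the part that bears it (a point fixed in the world has none). Each returns a list of dicts, best first, with "conf" (0 to 1); they miss things now and then, are a little off and sometimes report something else, mostly with a low value. They report only what shows in the picture. A call takes as long as a camera call. They do not tell look-alikes from the thing itself.
- r.boxes_of(picture, query): "centre" ([row, column] in pixels, amid what is visible of it).
- r.regions_of(picture, query): "region" (480x640 bool, what is visible of it) and "centre" ([row, column] in pixels, amid what is visible of it).
The state is a dict: "time": time; "joint_positions": joint angles; "joint_vel": joint speeds; "joint_torque": joint torques, N m; "ee_pos": TCP position; "eef_rot": TCP orientation; "ft_force": force on the tool from outside, world axes, zero at the start; "torque": the same for the moment, N m; "width": finger opening in m.
Only numpy, scipy, OpenCV 4.12 (cv2) and the standard library are available. Lean on these libraries where they do the work, as an engineer would, in place of code of your own. Each camera call takes 0.05 s, during which the arm holds its last target.

## Working session

There is one attempt and no reset: what is moved stays moved. The work goes in short steps, Python scripts to look and compute and a tool call to move; the robot and the scene stay as the last step left them, time stands still between calls to the robot, and variables do not carry over. Pictures are saved under pics/ and viewed, and the job is handed in when it is done.

Besides the shell and the picture viewer there is one more tool, called after "Emit:" as name(argument=value, ...) on one line, values as JSON. arm_command: Moves the arm, as the interface text tells. Its arguments: {"type":"object","properties":{"deltas":{"type":"array","items":{"type":"number"}},"hand":{"type":"number"},"grip_force":{"type":"number"}},"required":["deltas"]}

```bash
mkdir -p pics
cat > h.py <<'E'
import numpy as np, cv2
from bench import r
from scipy.spatial.transform import Rotation as R
def save(p,name): cv2.imwrite('pics/'+name, cv2.cvtColor(p['image'],cv2.COLOR_RGB2BGR))
def ray(p,rc,z):
    K=np.array(p['intrinsics']);T=np.array(p['world_from_camera'])
    d=T[:3,:3]@np.linalg.inv(K)@np.array([rc[1],rc[0],1.]);o=T[:3,3]
    return o+d*(z-o[2])/d[2]
def proj(p,X):
    K=np.array(p['intrinsics']);T=np.linalg.inv(np.array(p['world_from_camera']))
    c=T[:3,:3]@np.array(X)+T[:3,3];u=K@c;return u[1]/u[2],u[0]/u[2]
E
python3 - <<'E'
from h import *
print(r.read_state())
for n in('top','scene'):
    p=r.camera(n);save(p,n+'0.png');print(n,np.round(p['world_from_camera'],3).tolist(),np.round(p['intrinsics'],1).tolist())
    for q,z in [('station',0.01),('kettle',.1),('kettle_handle',.115),('valve',.05),('valve_wheel',.109),('tray',.01),('roll0',.024),('chunk0',.07),('jar',.07),('sauce',.15),('cup',.075),('scraper',.01),('spoon',.01)]:
        for b in r.boxes_of(p,q):
            print(q,round(b['conf'],2),np.round(b['centre'],1),np.round(ray(p,b['centre'],z),3))
E
```

```text
{'time': 0.0, 'joint_positions': array([ 1.12740921,  0.33288106, -0.06470062,  1.46092071,  0.02160324,
        1.34992098, -0.0884838 ]), 'joint_vel': array([ 0.00162417, -0.00119993, -0.00012805, -0.00042288,  0.00280769,
       -0.00179796, -0.00054016]), 'joint_torque': array([-8.51770474e-04, -6.23252606e+01,  2.40610231e-02, -3.89899206e+01,
       -6.15008874e-02,  3.98011459e-02,  2.14385891e-04]), 'ee_pos': array([ 0.2551352 , -0.57012975,  0.22175805]), 'eef_rot': array([-0.59314911,  0.38497909, -0.38410214,  0.59365881]), 'ft_force': array([-0.04737069,  0.50218803,  0.07752272]), 'torque': array([0.04239766, 0.00169645, 0.04666243]), 'width': 0.0866176804522815}
top [[-0.07, -0.973, 0.22, 0.327], [-0.998, 0.07, -0.012, -0.038], [-0.004, -0.22, -0.975, 1.029], [0.0, 0.0, 0.0, 1.0]] [[444.9, 0.0, 322.6], [0.0, 444.9, 242.9], [0.0, 0.0, 1.0]]
kettle 0.6 [282.5 182.6] [0.472 0.25  0.1  ]
kettle 0.51 [225.4 310.9] [ 0.577 -0.026  0.1  ]
kettle_handle 0.55 [279.7 182.1] [0.476 0.247 0.115]
kettle_handle 0.48 [206.7 290.5] [0.617 0.014 0.115]
valve 0.71 [206.4 394.4] [ 0.622 -
[... 1567 characters left out ...]
24]
roll0 0.9 [302.4 352.4] [0.645 0.019 0.024]
roll0 0.89 [287.4 324.6] [ 0.591 -0.026  0.024]
roll0 0.83 [155.5 397.3] [0.273 0.296 0.024]
roll0 0.79 [189.4 466.2] [0.44  0.411 0.024]
roll0 0.77 [277.4 498.1] [0.692 0.35  0.024]
roll0 0.7 [249.5 343. ] [0.51  0.049 0.024]
roll0 0.29 [275.9 184.2] [ 0.461 -0.317  0.024]
chunk0 0.6 [201.8 410.8] [0.463 0.237 0.07 ]
chunk0 0.59 [205.2 417.7] [0.477 0.248 0.07 ]
chunk0 0.51 [305.2 234.3] [ 0.593 -0.225  0.07 ]
jar 0.87 [225.  253.8] [ 0.408 -0.135  0.07 ]
sauce 0.86 [352.8 378.5] [ 0.806 -0.004  0.15 ]
cup 0.68 [391.7 248.6] [ 0.776 -0.24   0.075]
scraper 0.72 [391.1 120.9] [ 0.673 -0.483  0.01 ]
spoon 0.92 [350.7 194.6] [ 0.637 -0.329  0.01 ]
```

View pics/top0.png

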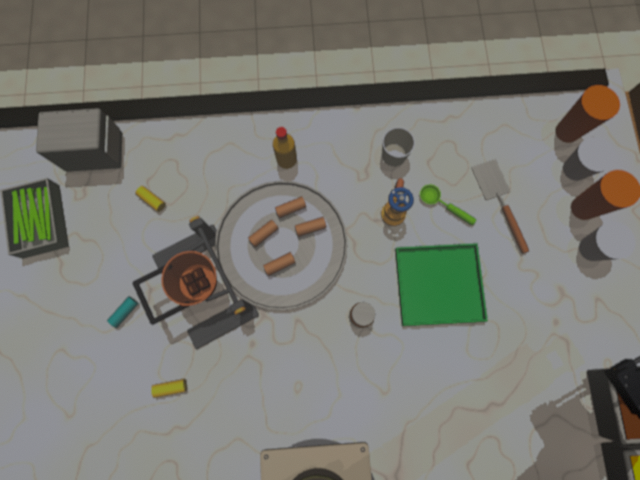

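View pics/scene0.png

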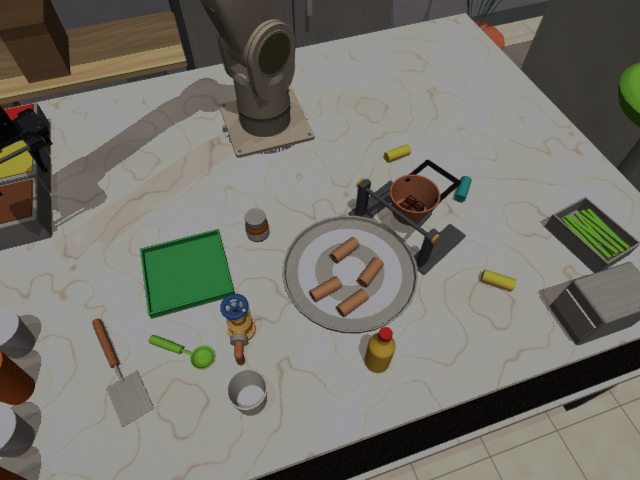

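Top view: four brown rolls on the pan (top image near (206,290), (225,310), (233,261), (264,281)). The tray is at (284,440), the valve wheel at (200,401), and the kettle handle's outer bar runs from (283,137) to (322,155). The yellow and turquoise rolls are decoys off the pan. Next I'll measure exact poses.

```bash
cat > m.py <<'E'
from h import *
def poly(p,mask,z):
    c=max(cv2.findContours(mask.astype(np.uint8),0,cv2.CHAIN_APPROX_NONE)[0],key=len)[:,0,:]
    return np.array([ray(p,(v,u),z)[:2] for u,v in c],np.float32)
E
python3 - <<'E'
from m import *
s=r.read_state();print(np.round(R.from_quat(s['eef_rot']).as_matrix(),3).tolist())
for n in('top','scene'):
    p=r.camera(n);print(n)
    for q,z in [('roll0',.024),('tray',.022),('station',.02),('valve_wheel',.109),('kettle',.12),('jar',.07),('sauce',.0),('cup',.075)]:
        for b in r.regions_of(p,q):
            P=poly(p,b['region'],z)
            (c,wh,a)=cv2.minAreaRect(P*1000)
            a=a if wh[0]>wh[1] else a+90
            print(q,round(b['conf'],2),np.round(b['centre']),'c',np.round(c),'wh',np.round(wh),'long axis deg',round((a+90)%180-90,1), 'circ',np.round(cv2.minEnclosingCircle(P*1000)[0]),round(cv2.minEnclosingCircle(P*1000)[1]))
    cv2.imwrite(f'pics/{n}_k.png',cv2.resize(cv2.cvtColor(p['image'][140:380,100:420] if n=='top' else p['image'][140:380,180:500],cv2.COLOR_RGB2BGR),(800,600),interpolation=cv2.INTER_CUBIC))
E
```

```text
[[0.409, 0.0, 0.913], [-0.913, -0.0, 0.409], [0.0, -1.0, 0.0]]
top
roll0 0.87 [264. 278.] c [513.  54.] wh [29. 69.] long axis deg -67.0 circ [514.  54.] 35
roll0 0.86 [230. 266.] c [589.  87.] wh [33. 74.] long axis deg -54.0 circ [590.  88.] 38
roll0 0.86 [197. 150.] c [692. 352.] wh [81. 29.] long axis deg 47.4 circ [692. 352.] 41
roll0 0.65 [205. 287.] c [647.  21.] wh [30. 70.] long axis deg -71.4 circ [646.  21.] 36
tray 0.76 [283. 440.] c [ 441. -308.] wh [196. 183.] long axis deg 89.0 circ [ 440. -309.] 127
tray 0.21 [201. 399.] c [ 648. -241.] wh [57. 58.] long axis deg -49.1 circ [ 647. -241.] 31
station 0.82 [262. 255.] c [524. 133.] wh [310. 497.] long axis deg -65.8 circ [544. 144.] 252
station 0.57 [152. 286.] c [803.  28.] wh [115.  57.] long axis deg 9.7 circ [803.  29.] 57
valve_wheel 0.69 [273. 197.] c [489. 216.] wh [21. 24.] long axis deg -66.5 circ [488. 217.] 14
valve_wheel 0.67 [202. 403.] c [ 620. -224.] wh [54. 51.] long axis deg 38.6 circ [ 620. -224.] 27
kettle 0.85 [280. 183.] c [470. 250.] wh [171. 177.] long axis deg -65.5 circ [477. 236.] 110
kettle 0.4
[... 1132 characters left out ...]
 long axis deg -41.4 circ [761.  35.] 50
station 0.62 [257. 370.] c [499. 155.] wh [304. 563.] long axis deg -60.4 circ [483. 147.] 283
valve_wheel 0.73 [306. 234.] c [ 615. -226.] wh [53. 53.] long axis deg 76.0 circ [ 615. -225.] 28
valve_wheel 0.23 [206. 416.] c [506. 230.] wh [25. 21.] long axis deg 14.6 circ [505. 230.] 13
valve_wheel 0.17 [251. 345.] c [561.  28.] wh [27. 72.] long axis deg -65.8 circ [561.  28.] 37
jar 0.89 [224. 252.] c [ 408. -129.] wh [53. 93.] long axis deg -13.9 circ [ 408. -129.] 47
sauce 0.97 [349. 382.] c [754.  41.] wh [ 56. 105.] long axis deg -36.7 circ [754.  41.] 53
cup 0.56 [192. 419.] c [451. 270.] wh [184. 204.] long axis deg -71.8 circ [448. 257.] 120
```

View pics/top_k.png

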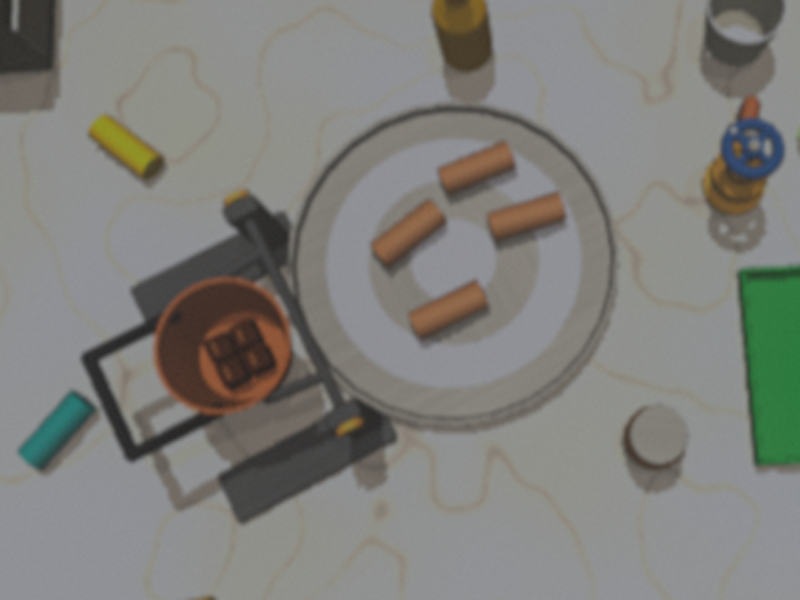

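View pics/scene_k.png

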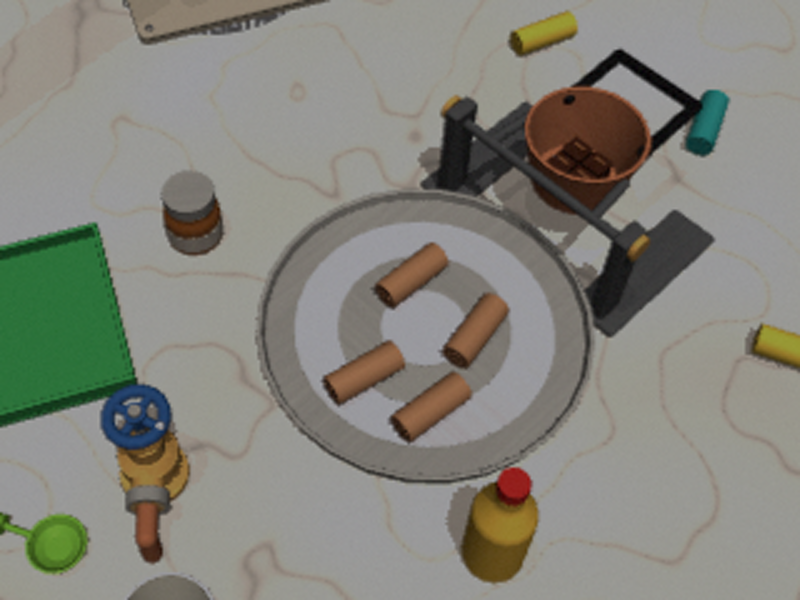

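Run:
```python
from m import *
t=r.camera('top');s=r.camera('scene')
c=lambda x,y:(140+.4*y,100+.4*x)
d=lambda x,y:(140+.4*y,180+.4*x)
print('bar top',ray(t,c(90,357),.115),ray(t,c(132,455),.115))
print('bar scene',ray(s,d(620,53),.115),ray(s,d(697,103),.115))
print('hinge top',ray(t,c(237,203),.12),ray(t,c(347,420),.12))
print('hinge scene',ray(s,d(458,106),.12),ray(s,d(634,240),.12))
print('sauce base',ray(t,c(468,58),.0),ray(s,d(497,558),0.),'cap',ray(t,c(460,-10),.15),ray(s,d(513,482),.15))
# pan: rim outer extents top img
pts=[c(294,262),c(614,262),c(455,105),c(455,428)]
print('pan',[np.round(ray(t,q,.015),3).tolist() for q in pts])
e=[d(260,325),d(590,322),d(425,192),d(440,480)]
print('pan',[np.round(ray(s,q,.015),3).tolist() for q in e])
print('wheel stereo', r.boxes_of(t,'valve_grip')[:1], r.boxes_of(s,'valve_grip')[:1], ray(t,c(752,148),.109), ray(s,d(136,415),.109))
m=(t['image'][...,1].astype(int)>t['image'][...,0]+50)&(t['image'][...,2]<90)
n,l,st,ce=cv2.connectedComponentsWithStats(m.astype(np.uint8)*1)
i=1+st[1:,4].argmax();print(cv2.minAreaRect(poly(t,l==i,.015)*1000))
m=(s['image'][...,1].astype(int)>s['image'][...,0]+50)&(s['image'][...,2]<90)
n,l,st,ce=cv2.connectedComponentsWithStats(m.astype(np.uint8)*1)
i=1+st[1:,4].argmax();print(st[i],cv2.minAreaRect(poly(s,l==i,.015)*1000))
```

```text
bar top [0.47605741 0.34202516 0.115     ] [0.39346456 0.30625722 0.115     ]
bar scene [0.3927306  0.30700698 0.115     ] [0.47357212 0.3455442  0.115     ]
hinge top [0.59812573 0.21828604 0.12      ] [0.40885959 0.13048485 0.12      ]
hinge scene [0.40853725 0.13216358 0.12      ] [0.59715842 0.21639715 0.12      ]
sauce base [0.76645162 0.0229886  0.        ] [0.78114956 0.02591842 0.        ] cap [0.76503762 0.01769614 0.15      ] [0.7759982  0.02201513 0.15      ]
pan [[0.568, 0.195, 0.015], [0.547, -0.103, 0.015], [0.713, 0.037, 0.015], [0.404, 0.053, 0.015]]
pan [[0.514, -0.097, 0.015], [0.608, 0.191, 0.015], [0.42, 0.102, 0.015], [0.708, 0.003, 0.015]]
wheel stereo [{'centre': [199.9, 398.8], 'conf': 0.96}] [{'centre': [305.3, 237.8], 'conf': 0.81}] [ 0.61898583 -0.22451015  0.109     ] [ 0.6156756  -0.22389482  0.109     ]
((439.94805908203125, -311.44952392578125), (187.53927612304688, 173.8535614013672), 88.91593170166016)
[ 140  229   94   86 5076] ((437.1080322265625, -313.25738525390625), (189.39151000976562, 180.11294555664062), 89.09069061279297)
```

```bash
cat > go.py <<'E'
import sys
from h import *
def plan(x,y,z,yaw,tilt=0,ax='z'):
    s=r.read_state();R0=R.from_quat(s['eef_rot']).as_matrix();p=np.array(s['ee_pos'])
    c,n=np.cos(np.radians(yaw)),np.sin(np.radians(yaw))
    X=np.array([c,n,0]);Y=np.array([0,0,-1.]);Z=np.cross(X,Y)
    Rt=np.c_[X,Y,Z]@R.from_rotvec([tilt*(ax==a) for a in 'xyz'],degrees=True).as_matrix()
    d=R0.T@(np.array([x,y,z])-p);w=R.from_matrix(R0.T@Rt).as_rotvec(degrees=True)
    print('t',round(s['time'],2),'pos',np.round(p,4),'yaw',round(np.degrees(np.arctan2(R0[1,0],R0[0,0])),1),'w',round(s['width'],4),'j7',round(s['joint_positions'][6],2),'F',np.round(s['ft_force'],1))
    print('delta',np.round(d,3).tolist(),np.round(w,1).tolist(),'rows',round(max(np.linalg.norm(d)/.0625,np.linalg.norm(w)/10.7),1))
if __name__=='__main__':
    a=sys.argv[1:]
    plan(*map(float,a[:5]),*( [a[5]] if len(a)>5 else []))
E
python3 go.py .512 .053 .2 22
```

```text
t 2.5 pos [ 0.2553 -0.5705  0.2226] yaw -65.9 w 0.0872 j7 -0.09 F [ 0.6  0.2 -0.3]
delta [-0.464, 0.023, 0.489] [0.0, -87.9, 0.0] rows 10.8
```

Emit:
arm_command(deltas=[-0.464, 0.023, 0.489, 0, -87.9, 0, -0.464, 0.023, 0.489, 0, -87.9, 0, -0.464, 0.023, 0.489, 0, -87.9, 0, -0.464, 0.023, 0.489, 0, -87.9, 0, -0.464, 0.023, 0.489, 0, -87.9, 0, -0.464, 0.023, 0.489, 0, -87.9, 0, -0.464, 0.023, 0.489, 0, -87.9, 0, -0.464, 0.023, 0.489, 0, -87.9, 0], hand=0.6, grip_force=25)

```text
time: 3.5
ee_pos: [0.4462, -0.1066, 0.2058]
eef_rot: [0.696, 0.125, -0.125, -0.696]
ft_force: [1.2, -0.8, 0.4]
width: 0.0523
```

```bash
python3 go.py .512 .053 .1 22
```

```text
t 3.5 pos [ 0.4462 -0.1066  0.2058] yaw 20.4 w 0.0523 j7 0.5 F [ 1.2 -0.8  0.4]
delta [0.117, 0.106, 0.127] [0.1, -1.6, 0.0] rows 3.2
```

Emit:
arm_command(deltas=[0.117, 0.106, 0.127, 0, -1.6, 0, 0.117, 0.106, 0.127, 0, -1.6, 0, 0.117, 0.106, 0.127, 0, -1.6, 0, 0.117, 0.106, 0.127, 0, -1.6, 0, 0.117, 0.106, 0.127, 0, -1.6, 0])

```text
time: 4.12
ee_pos: [0.5119, 0.0514, 0.0992]
eef_rot: [-0.694, -0.133, 0.134, 0.695]
ft_force: [-0.7, -0.5, -0.1]
width: 0.0523
```

Run:
```python
from go import *
plan(.512,.053,.017,22)
p=r.camera('scene');cv2.imwrite('pics/a1.png',cv2.resize(cv2.cvtColor(p['image'][140:380,180:500],cv2.COLOR_RGB2BGR),(800,600)))
```

```text
t 4.12 pos [0.5119 0.0514 0.0992] yaw 21.7 w 0.0523 j7 0.03 F [-0.7 -0.5 -0.1]
delta [0.001, 0.082, 0.001] [-0.0, -0.3, -0.0] rows 1.3
```

View pics/a1.png

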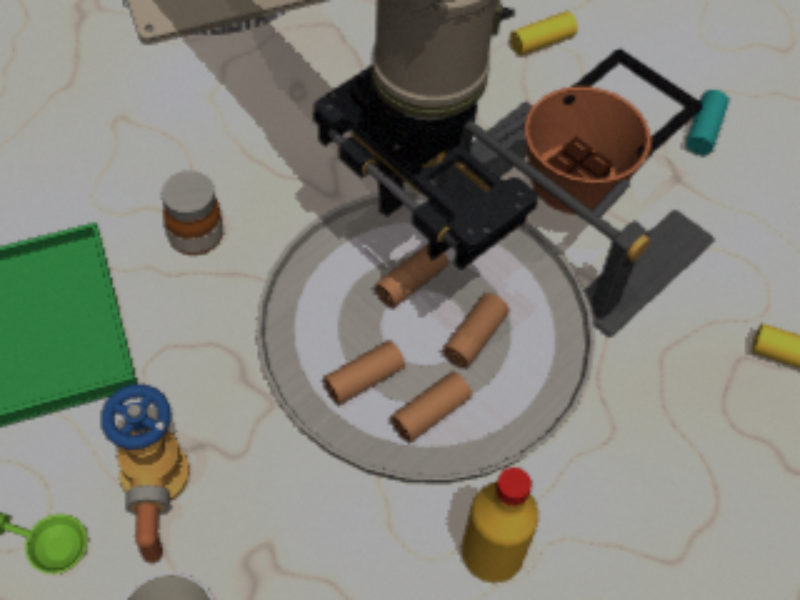

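The gripper is centred over roll A (at (410,275) in this crop). The body's long side runs along the jaw axis. Descending.

Emit:
arm_command(deltas=[0.001, 0.045, 0.001, 0, 0, 0, 0.001, 0.082, 0.001, 0, 0, 0, 0.001, 0.082, 0.001, 0, 0, 0])

```text
time: 4.55
ee_pos: [0.5112, 0.0501, 0.0165]
eef_rot: [0.695, 0.131, -0.133, -0.695]
ft_force: [0.3, 0.2, -0.1]
width: 0.0519
```

Emit:
arm_command(deltas=[0, 0, 0, 0, 0, 0, 0, 0, 0, 0, 0, 0, 0, 0, 0, 0, 0, 0, 0, 0, 0, 0, 0, 0], hand=0, grip_force=25)

```text
time: 5.05
ee_pos: [0.5133, 0.0521, 0.0185]
eef_rot: [0.695, 0.133, -0.132, -0.694]
ft_force: [-2.1, -1.9, 6.9]
width: 0.028
```

Emit:
arm_command(deltas=[0, -0.06, 0, 0, 0, 0, 0, -0.12, 0, 0, 0, 0, 0, -0.14, 0, 0, 0, 0, 0, -0.14, 0, 0, 0, 0])

```text
time: 5.55
ee_pos: [0.5136, 0.0523, 0.1591]
eef_rot: [0.695, 0.134, -0.132, -0.694]
ft_force: [-0.7, -0.1, -0.9]
width: 0.0276
```

```bash
python3 go.py .394 -.357 .16 -1
```

```text
t 5.55 pos [0.5136 0.0523 0.1591] yaw 21.7 w 0.0276 j7 0.07 F [-0.7 -0.1 -0.9]
delta [-0.262, -0.001, -0.336] [0.1, 22.7, 0.2] rows 6.8
```

Emit:
arm_command(deltas=[-0.26, 0, -0.336, 0, 22.7, 0, -0.26, 0, -0.336, 0, 22.7, 0, -0.26, 0, -0.336, 0, 22.7, 0, -0.26, 0, -0.336, 0, 22.7, 0, -0.26, 0, -0.336, 0, 22.7, 0, -0.26, 0, -0.336, 0, 22.7, 0, -0.26, 0, -0.336, 0, 22.7, 0, -0.26, 0, -0.336, 0, 22.7, 0])

```text
time: 6.55
ee_pos: [0.3919, -0.3593, 0.1554]
eef_rot: [-0.707, 0.01, -0.008, 0.707]
ft_force: [0.5, 0.3, -0.8]
width: 0.0276
```

```bash
python3 go.py .396 -.357 .018 -1
```

```text
t 6.55 pos [ 0.3919 -0.3593  0.1554] yaw -1.4 w 0.0276 j7 0.57 F [ 0.5  0.3 -0.8]
delta [0.004, 0.137, 0.002] [-0.1, -0.4, -0.2] rows 2.2
```

Emit:
arm_command(deltas=[0.003, 0.05, 0.002, 0, 0, 0, 0.004, 0.1, 0.002, 0, 0, 0, 0.004, 0.137, 0.002, 0, 0, 0, 0.004, 0.137, 0.002, 0, 0, 0])

```text
time: 7.05
ee_pos: [0.3975, -0.3514, 0.0175]
eef_rot: [-0.705, 0.007, -0.004, 0.709]
ft_force: [-0.2, -0.4, 0.1]
width: 0.0278
```

Emit:
arm_command(deltas=[0, 0, 0, 0, 0, 0, 0, 0, 0, 0, 0, 0, 0, -0.05, 0, 0, 0, 0, 0, -0.11, 0, 0, 0, 0, 0, -0.15, 0, 0, 0, 0, 0, -0.15, 0, 0, 0, 0], hand=0.5)

```text
time: 7.8
ee_pos: [0.4008, -0.3554, 0.1753]
eef_rot: [0.709, -0.004, 0.009, -0.705]
ft_force: [-0.2, 0.1, -1.5]
width: 0.0435
```

```bash
cat > see.py <<'E'
from go import *
import sys
def look(name,full=False):
    out=[]
    for n in('top','scene'):
        p=r.camera(n);save(p,f'{name}_{n}.png')
        for b in r.regions_of(p,'roll0'):
            z=.024
            P=poly2(p,b['region'],z)
            (c,wh,a)=cv2.minAreaRect(P*1000)
            a=a if wh[0]>wh[1] else a+90
            print(n,round(b['conf'],2),'c',np.round(c),'wh',np.round(wh),'deg',round((a+90)%180-90,1))
from m import poly as poly2
E
python3 - <<'E'
from see import *
look('b')
plan(.595,-.025,.16,15)
E
```

```text
top 0.92 c [589.  88.] wh [32. 72.] deg -54.0
top 0.86 c [692. 352.] wh [82. 27.] deg 51.4
top 0.8 c [596. -24.] wh [30. 72.] deg -75.1
top 0.79 c [647.  21.] wh [32. 71.] deg -69.0
top 0.78 c [ 399. -351.] wh [30. 78.] deg -89.5
top 0.76 c [257. 305.] wh [29. 77.] deg -81.9
top 0.56 c [429. 410.] wh [30. 74.] deg -42.3
top 0.31 c [ 620. -346.] wh [145.  49.] deg 43.6
scene 0.93 c [594. -26.] wh [31. 73.] deg -79.3
scene 0.91 c [645.  19.] wh [30. 78.] deg -69.7
scene 0.84 c [264. 299.] wh [40. 87.] deg -81.4
scene 0.6 c [697. 348.] wh [75. 36.] deg 48.2
scene 0.59 c [ 402. -354.] wh [34. 70.] deg -89.4
scene 0.57 c [586.  85.] wh [30. 84.] deg -53.4
scene 0.55 c [433. 405.] wh [25. 90.] deg -42.8
scene 0.4 c [ 625. -349.] wh [148.  51.] deg 43.3
t 8.0 pos [ 0.3984 -0.3537  0.1697] yaw -1.0 w 0.0436 j7 0.56 F [ 0.1 -0.3  0.1]
delta [0.191, 0.01, 0.332] [-0.0, -16.0, -0.1] rows 6.1
```

View pics/b_scene.png

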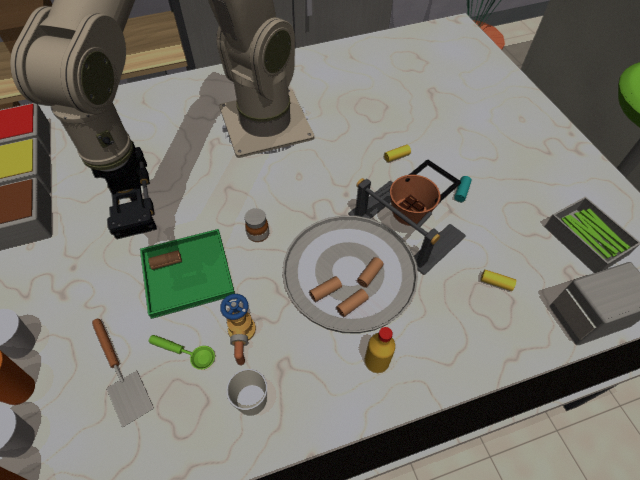

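Roll A lies in the tray (scene (165,259)) and three rolls remain on the pan. Next is roll D at (325,288).

Emit:
arm_command(deltas=[0.191, 0.01, 0.332, 0, -15, 0, 0.191, 0.01, 0.332, 0, -15, 0, 0.191, 0.01, 0.332, 0, -15, 0, 0.191, 0.01, 0.332, 0, -15, 0, 0.191, 0.01, 0.332, 0, -15, 0, 0.191, 0.01, 0.332, 0, -15, 0, 0.191, 0.01, 0.332, 0, -15, 0, 0.191, 0.01, 0.332, 0, -15, 0], hand=0.58)

```text
time: 9.0
ee_pos: [0.5955, -0.0252, 0.1593]
eef_rot: [-0.702, -0.086, 0.087, 0.702]
ft_force: [0.3, -0.4, 0.1]
width: 0.0501
```

```bash
python3 go.py .595 -.025 .018 14
```

```text
t 9.0 pos [ 0.5955 -0.0252  0.1593] yaw 14.0 w 0.0501 j7 0.05 F [ 0.3 -0.4  0.1]
delta [-0.0, 0.141, 0.0] [-0.0, 0.0, -0.1] rows 2.3
```

Emit:
arm_command(deltas=[0, 0.05, 0, 0, 0, 0, 0, 0.1, 0, 0, 0, 0, 0, 0.141, 0, 0, 0, 0, 0, 0.141, 0, 0, 0, 0])

```text
time: 9.5
ee_pos: [0.593, -0.0279, 0.0165]
eef_rot: [-0.702, -0.083, 0.087, 0.702]
ft_force: [-1.8, -1.1, 1.3]
width: 0.0504
```

Emit:
arm_command(deltas=[0, 0, 0, 0, 0, 0, 0, 0, 0, 0, 0, 0, 0, 0, 0, 0, 0, 0, 0, 0, 0, 0, 0, 0], hand=0, grip_force=25)

```text
time: 10.0
ee_pos: [0.5968, -0.0258, 0.0209]
eef_rot: [0.702, 0.086, -0.085, -0.702]
ft_force: [-0.8, -1.6, 7.7]
width: 0.0279
```

Emit:
arm_command(deltas=[0, -0.06, 0, 0, 0, 0, 0, -0.12, 0, 0, 0, 0, 0, -0.14, 0, 0, 0, 0, 0, -0.14, 0, 0, 0, 0])

```text
time: 10.5
ee_pos: [0.5967, -0.0257, 0.1607]
eef_rot: [0.702, 0.087, -0.085, -0.702]
ft_force: [0.1, -1.2, -1.1]
width: 0.0275
```

```bash
python3 go.py .396 -.27 .16 -1
```

```text
t 10.5 pos [ 0.5967 -0.0257  0.1607] yaw 13.9 w 0.0275 j7 0.05 F [ 0.1 -1.2 -1.1]
delta [-0.254, 0.0, -0.189] [0.1, 14.9, 0.1] rows 5.1
```

Emit:
arm_command(deltas=[-0.254, 0, -0.189, 0, 14.9, 0, -0.254, 0, -0.189, 0, 14.9, 0, -0.254, 0, -0.189, 0, 14.9, 0, -0.254, 0, -0.189, 0, 14.9, 0, -0.254, 0, -0.189, 0, 14.9, 0, -0.254, 0, -0.189, 0, 14.9, 0, -0.254, 0, -0.189, 0, 14.9, 0])

```text
time: 11.38
ee_pos: [0.3945, -0.2697, 0.1581]
eef_rot: [-0.707, 0.007, -0.006, 0.708]
ft_force: [0.9, 0.4, 0.3]
width: 0.0275
```

```bash
python3 go.py .4 -.268 .018 -1
```

```text
t 11.38 pos [ 0.3945 -0.2697  0.1581] yaw -1.0 w 0.0275 j7 0.46 F [0.9 0.4 0.3]
delta [0.006, 0.14, 0.002] [-0.1, 0.0, -0.1] rows 2.2
```

Emit:
arm_command(deltas=[0.004, 0.05, 0.001, 0, 0, 0, 0.005, 0.1, 0.001, 0, 0, 0, 0.005, 0.14, 0.001, 0, 0, 0, 0.005, 0.14, 0.001, 0, 0, 0])

```text
time: 11.88
ee_pos: [0.3997, -0.2665, 0.0171]
eef_rot: [-0.706, 0.006, -0.004, 0.708]
ft_force: [-0.2, -0.1, -0.4]
width: 0.0277
```

Emit:
arm_command(deltas=[0, 0, 0, 0, 0, 0, 0, 0, 0, 0, 0, 0, 0, -0.05, 0, 0, 0, 0, 0, -0.11, 0, 0, 0, 0, 0, -0.15, 0, 0, 0, 0, 0, -0.15, 0, 0, 0, 0], hand=0.5)

```text
time: 12.62
ee_pos: [0.402, -0.2704, 0.1739]
eef_rot: [0.709, -0.004, 0.008, -0.705]
ft_force: [0.1, 0.1, -0.1]
width: 0.0435
```

Run:
```python
from see import *
look('c')
plan(.588,.087,.18,37)
```

```text
top 0.96 c [259. 305.] wh [30. 77.] deg -82.6
top 0.95 c [429. 409.] wh [32. 73.] deg -41.4
top 0.9 c [ 401. -263.] wh [69. 30.] deg 89.5
top 0.81 c [692. 352.] wh [82. 29.] deg 49.0
top 0.77 c [588.  88.] wh [33. 73.] deg -55.6
top 0.55 c [647.  21.] wh [32. 74.] deg -71.2
scene 0.92 c [586.  84.] wh [33. 82.] deg -53.6
scene 0.84 c [435. 404.] wh [26. 89.] deg -41.9
scene 0.75 c [ 380. -355.] wh [74. 38.] deg 89.4
scene 0.65 c [697. 348.] wh [75. 36.] deg 48.2
scene 0.62 c [644.  20.] wh [31. 79.] deg -71.0
scene 0.61 c [265. 298.] wh [37. 84.] deg -82.5
scene 0.6 c [ 403. -268.] wh [37. 72.] deg -87.4
scene 0.5 c [ 621. -226.] wh [158.  62.] deg 3.2
t 12.82 pos [ 0.3995 -0.269   0.1687] yaw -0.9 w 0.0435 j7 0.45 F [-0.4  0.1 -0.3]
delta [0.183, -0.011, 0.359] [-0.1, -37.9, -0.0] rows 6.4
```

View pics/c_scene.png

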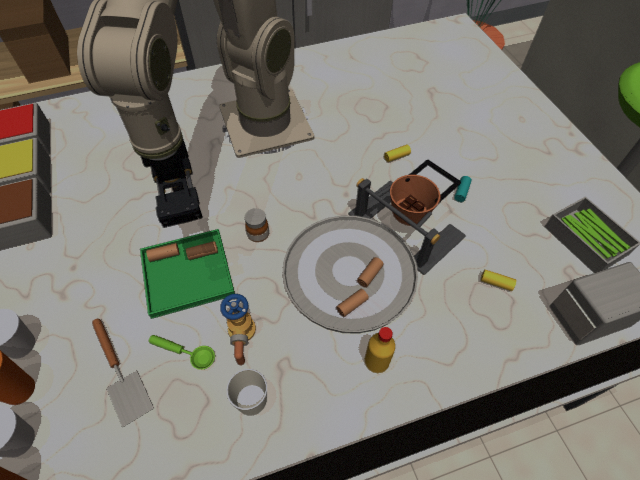

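Two rolls are in the tray. The first has shifted about 2 cm (the announced knock) but is still inside. Next is roll B at (370,271).

Emit:
arm_command(deltas=[0.183, -0.011, 0.359, 0, -36.5, 0, 0.183, -0.011, 0.359, 0, -36.5, 0, 0.183, -0.011, 0.359, 0, -36.5, 0, 0.183, -0.011, 0.359, 0, -36.5, 0, 0.183, -0.011, 0.359, 0, -36.5, 0, 0.183, -0.011, 0.359, 0, -36.5, 0, 0.183, -0.011, 0.359, 0, -36.5, 0, 0.183, -0.011, 0.359, 0, -36.5, 0], hand=0.58)

```text
time: 13.82
ee_pos: [0.5885, 0.0894, 0.179]
eef_rot: [-0.672, -0.217, 0.218, 0.674]
ft_force: [-0.2, 0.1, 0.4]
width: 0.0501
```

```bash
python3 go.py .588 .087 .019 36
```

```text
t 13.82 pos [0.5885 0.0894 0.179 ] yaw 35.8 w 0.0501 j7 0.21 F [-0.2  0.1  0.4]
delta [-0.002, 0.16, -0.002] [-0.2, -0.2, -0.1] rows 2.6
```

Emit:
arm_command(deltas=[-0.002, 0.05, -0.002, 0, 0, 0, -0.002, 0.1, -0.002, 0, 0, 0, -0.002, 0.145, -0.002, 0, 0, 0, -0.002, 0.16, -0.002, 0, 0, 0, -0.002, 0.16, -0.002, 0, 0, 0])

```text
time: 14.45
ee_pos: [0.5881, 0.083, 0.0203]
eef_rot: [-0.673, -0.215, 0.216, 0.673]
ft_force: [-1.0, 0.8, 0.4]
width: 0.0506
```

Emit:
arm_command(deltas=[0, 0, 0, 0, 0, 0, 0, 0, 0, 0, 0, 0, 0, 0, 0, 0, 0, 0, 0, 0, 0, 0, 0, 0], hand=0, grip_force=25)

```text
time: 14.95
ee_pos: [0.5891, 0.0838, 0.0214]
eef_rot: [0.674, 0.216, -0.215, -0.673]
ft_force: [-1.9, -0.6, 6.3]
width: 0.0276
```

Emit:
arm_command(deltas=[0, -0.06, 0, 0, 0, 0, 0, -0.12, 0, 0, 0, 0, 0, -0.15, 0, 0, 0, 0, 0, -0.15, 0, 0, 0, 0])

```text
time: 15.45
ee_pos: [0.5898, 0.0842, 0.1731]
eef_rot: [0.674, 0.217, -0.214, -0.673]
ft_force: [0.3, -0.6, -1.2]
width: 0.0274
```

```bash
python3 go.py .478 -.355 .17 -1
```

```text
t 15.45 pos [0.5898 0.0842 0.1731] yaw 35.6 w 0.0274 j7 0.21 F [ 0.3 -0.6 -1.2]
delta [-0.346, 0.003, -0.292] [0.1, 36.6, 0.3] rows 7.3
```

Emit:
arm_command(deltas=[-0.346, 0.003, -0.292, 0, 36.6, 0, -0.346, 0.003, -0.292, 0, 36.6, 0, -0.346, 0.003, -0.292, 0, 36.6, 0, -0.346, 0.003, -0.292, 0, 36.6, 0, -0.346, 0.003, -0.292, 0, 36.6, 0, -0.346, 0.003, -0.292, 0, 36.6, 0, -0.346, 0.003, -0.292, 0, 36.6, 0, -0.346, 0.003, -0.292, 0, 36.6, 0])

```text
time: 16.45
ee_pos: [0.4735, -0.3596, 0.1655]
eef_rot: [0.707, -0.01, 0.008, -0.707]
ft_force: [-0.0, -0.1, -1.2]
width: 0.0274
```

```bash
python3 go.py .476 -.355 .019 -1
```

```text
t 16.45 pos [ 0.4735 -0.3596  0.1655] yaw -1.4 w 0.0274 j7 0.45 F [-0.  -0.1 -1.2]
delta [0.003, 0.147, 0.005] [0.0, -0.4, -0.2] rows 2.3
```

Emit:
arm_command(deltas=[0.003, 0.05, 0.003, 0, 0, 0, 0.003, 0.1, 0.003, 0, 0, 0, 0.003, 0.145, 0.003, 0, 0, 0, 0.003, 0.145, 0.003, 0, 0, 0])

```text
time: 16.95
ee_pos: [0.4782, -0.3497, 0.0187]
eef_rot: [-0.706, 0.008, -0.004, 0.709]
ft_force: [0.2, 0.3, -0.2]
width: 0.0281
```

Emit:
arm_command(deltas=[0, 0, 0, 0, 0, 0, 0, 0, 0, 0, 0, 0, 0, -0.05, 0, 0, 0, 0, 0, -0.11, 0, 0, 0, 0, 0, -0.15, 0, 0, 0, 0, 0, -0.15, 0, 0, 0, 0], hand=0.5)

```text
time: 17.7
ee_pos: [0.4818, -0.3531, 0.1775]
eef_rot: [0.709, -0.004, 0.009, -0.705]
ft_force: [0.0, -0.7, -0.3]
width: 0.0437
```

Run:
```python
from see import *
look('d')
plan(.642,.024,.2,32)
```

```text
top 0.97 c [ 377. -352.] wh [77. 29.] deg 86.0
top 0.9 c [428. 410.] wh [30. 73.] deg -44.1
top 0.88 c [ 399. -265.] wh [76. 31.] deg 85.9
top 0.83 c [258. 305.] wh [29. 77.] deg -83.6
top 0.82 c [ 481. -346.] wh [75. 27.] deg 88.7
top 0.8 c [647.  20.] wh [30. 72.] deg -70.4
top 0.64 c [693. 353.] wh [82. 31.] deg 49.4
scene 0.86 c [ 405. -267.] wh [37. 73.] deg -89.1
scene 0.69 c [644.  21.] wh [36. 84.] deg -72.8
scene 0.67 c [696. 345.] wh [74. 36.] deg 49.9
scene 0.57 c [ 381. -340.] wh [36. 42.] deg -88.8
scene 0.52 c [266. 300.] wh [33. 82.] deg -81.9
scene 0.49 c [432. 405.] wh [28. 93.] deg -41.9
t 17.9 pos [ 0.4793 -0.3517  0.1715] yaw -1.0 w 0.0434 j7 0.44 F [-0.7 -0.2 -0.1]
delta [0.156, -0.028, 0.379] [-0.1, -33.0, -0.1] rows 6.6
```

View pics/d_scene.png

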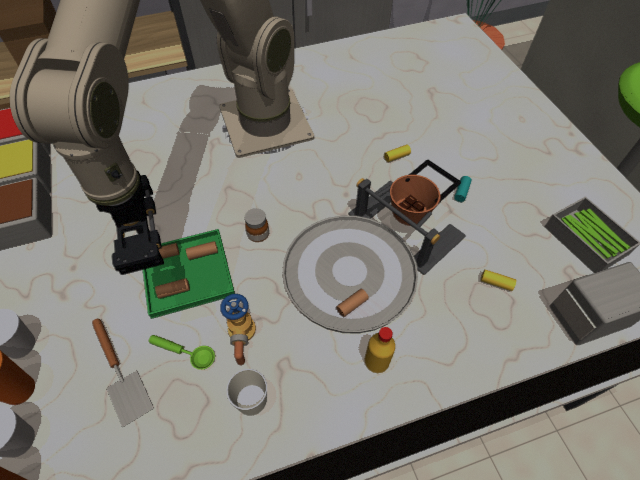

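The last roll (C, at (352,302)) is close to the sauce bottle. I'll grip it with the jaws turned about 14° and shifted along the roll, so the body clears the bottle.

Emit:
arm_command(deltas=[0.157, -0.028, 0.383, 0, -34, 0, 0.157, -0.028, 0.383, 0, -34, 0, 0.157, -0.028, 0.383, 0, -34, 0, 0.157, -0.028, 0.383, 0, -34, 0, 0.157, -0.028, 0.383, 0, -34, 0, 0.157, -0.028, 0.383, 0, -34, 0, 0.157, -0.028, 0.383, 0, -34, 0, 0.157, -0.028, 0.383, 0, -34, 0], hand=0.58)

```text
time: 18.9
ee_pos: [0.6436, 0.0327, 0.1992]
eef_rot: [-0.676, -0.202, 0.203, 0.678]
ft_force: [-0.2, -0.4, -0.5]
width: 0.0506
```

```bash
python3 go.py .643 .029 .02 33
```

```text
t 18.9 pos [0.6436 0.0327 0.1992] yaw 33.3 w 0.0506 j7 0.27 F [-0.2 -0.4 -0.5]
delta [-0.002, 0.179, -0.003] [-0.2, 0.3, -0.0] rows 2.9
```

Emit:
arm_command(deltas=[-0.002, 0.05, -0.003, 0, 0, 0, -0.002, 0.08, -0.003, 0, 0, 0, -0.002, 0.11, -0.003, 0, 0, 0, -0.002, 0.13, -0.003, 0, 0, 0, -0.002, 0.155, -0.003, 0, 0, 0, -0.002, 0.179, -0.003, 0, 0, 0, -0.002, 0.179, -0.003, 0, 0, 0])

```text
time: 19.77
ee_pos: [0.6424, 0.0236, 0.0196]
eef_rot: [-0.678, -0.199, 0.202, 0.678]
ft_force: [0.5, -0.1, 1.0]
width: 0.0506
```

Emit:
arm_command(deltas=[0, 0, 0, 0, 0, 0, 0, 0, 0, 0, 0, 0, 0, 0, 0, 0, 0, 0, 0, 0, 0, 0, 0, 0], hand=0, grip_force=25)

```text
time: 20.27
ee_pos: [0.6444, 0.0244, 0.0225]
eef_rot: [0.678, 0.201, -0.2, -0.678]
ft_force: [-1.0, -0.1, 5.8]
width: 0.0309
```

Emit:
arm_command(deltas=[0, -0.06, 0, 0, 0, 0, 0, -0.12, 0, 0, 0, 0, 0, -0.16, 0, 0, 0, 0, 0, -0.16, 0, 0, 0, 0])

```text
time: 20.78
ee_pos: [0.6455, 0.025, 0.1854]
eef_rot: [0.679, 0.203, -0.198, -0.677]
ft_force: [-0.1, -0.0, -1.7]
width: 0.0303
```

Run:
```python
from see import *
look('e')
plan(.478,-.265,.18,-1)
```

```text
top 0.92 c [ 479. -347.] wh [76. 30.] deg 85.9
top 0.85 c [257. 304.] wh [28. 77.] deg -83.0
top 0.82 c [ 403. -265.] wh [34. 73.] deg -87.0
top 0.75 c [429. 410.] wh [30. 74.] deg -42.5
top 0.74 c [ 378. -353.] wh [79. 31.] deg 88.9
top 0.74 c [693. 351.] wh [85. 31.] deg 48.0
top 0.56 c [504. 239.] wh [27. 26.] deg 24.9
scene 0.88 c [ 380. -356.] wh [74. 35.] deg 88.7
scene 0.78 c [434. 405.] wh [27. 92.] deg -44.3
scene 0.64 c [ 482. -349.] wh [75. 36.] deg 89.5
scene 0.6 c [566.  50.] wh [36. 59.] deg -68.2
scene 0.6 c [699. 346.] wh [73. 34.] deg 53.4
scene 0.55 c [ 404. -268.] wh [35. 72.] deg -89.4
t 20.98 pos [0.643  0.0242 0.1799] yaw 33.0 w 0.0301 j7 0.27 F [ 0.1 -0.4  0.1]
delta [-0.296, 0.0, -0.153] [-0.0, 34.0, -0.1] rows 5.3
```

View pics/e_scene.png

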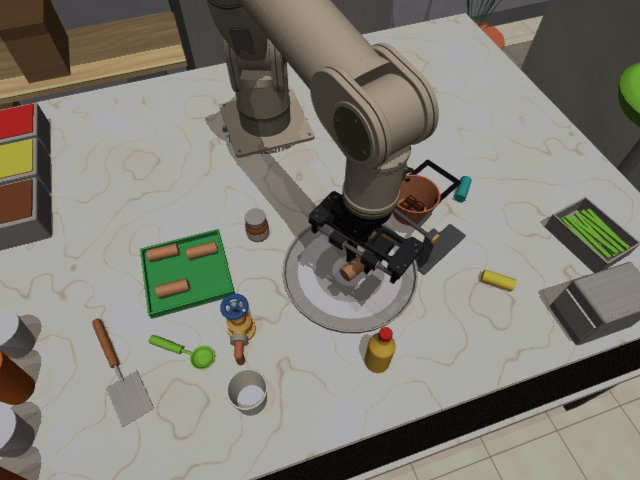

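Emit:
arm_command(deltas=[-0.292, 0, -0.147, 0, 34, 0, -0.292, 0, -0.147, 0, 34, 0, -0.292, 0, -0.147, 0, 34, 0, -0.292, 0, -0.147, 0, 34, 0, -0.292, 0, -0.147, 0, 34, 0, -0.292, 0, -0.147, 0, 34, 0, -0.292, 0, -0.147, 0, 34, 0])

```text
time: 21.85
ee_pos: [0.478, -0.2581, 0.1806]
eef_rot: [-0.707, 0.008, -0.007, 0.707]
ft_force: [-0.0, 1.1, 0.6]
width: 0.0303
```

```bash
python3 go.py .478 -.258 .022 -1
```

```text
t 21.85 pos [ 0.478  -0.2581  0.1806] yaw -1.2 w 0.0303 j7 0.31 F [-0.   1.1  0.6]
delta [0.0, 0.159, -0.0] [-0.0, -0.2, -0.1] rows 2.5
```

Emit:
arm_command(deltas=[0, 0.05, 0, 0, 0, 0, 0, 0.1, 0, 0, 0, 0, 0, 0.14, 0, 0, 0, 0, 0, 0.158, 0, 0, 0, 0, 0, 0.158, 0, 0, 0, 0])

```text
time: 22.48
ee_pos: [0.479, -0.2563, 0.0229]
eef_rot: [-0.707, 0.006, -0.005, 0.708]
ft_force: [-0.7, 0.6, 0.4]
width: 0.0284
```

Emit:
arm_command(deltas=[0, 0, 0, 0, 0, 0, 0, 0, 0, 0, 0, 0, 0, -0.05, 0, 0, 0, 0, 0, -0.11, 0, 0, 0, 0, 0, -0.16, 0, 0, 0, 0, 0, -0.19, 0, 0, 0, 0], hand=0.55)

```text
time: 23.22
ee_pos: [0.4797, -0.2581, 0.2176]
eef_rot: [0.708, -0.005, 0.008, -0.706]
ft_force: [0.2, -0.1, 0.1]
width: 0.0476
```

Run:
```python
from see import *
look('f')
plan(.617,-.224,.2,-70)
print(r.read_state()['joint_positions'].round(2))
```

```text
top 0.93 c [691. 351.] wh [81. 28.] deg 49.0
top 0.85 c [ 479. -256.] wh [55. 25.] deg 85.9
top 0.65 c [ 401. -265.] wh [73. 29.] deg 89.1
top 0.65 c [258. 305.] wh [28. 77.] deg -83.1
top 0.56 c [428. 409.] wh [32. 74.] deg -42.5
scene 0.95 c [ 402. -267.] wh [38. 69.] deg -87.6
scene 0.94 c [ 378. -356.] wh [70. 34.] deg 86.2
scene 0.88 c [ 483. -349.] wh [73. 33.] deg 89.3
scene 0.84 c [434. 404.] wh [30. 95.] deg -42.6
scene 0.8 c [264. 296.] wh [33. 85.] deg -79.3
scene 0.72 c [ 571. -228.] wh [60. 60.] deg 71.3
scene 0.63 c [697. 347.] wh [73. 35.] deg 49.7
scene 0.56 c [ 483. -265.] wh [73. 36.] deg 81.6
t 23.43 pos [ 0.479  -0.2579  0.2144] yaw -1.1 w 0.0477 j7 0.32 F [-0.2 -0.2 -0.2]
delta [0.137, 0.015, 0.036] [0.0, 68.9, 0.1] rows 6.4
[ 0.83  0.19 -0.47  1.67  0.09  1.3   0.32]
```

View pics/f_scene.png

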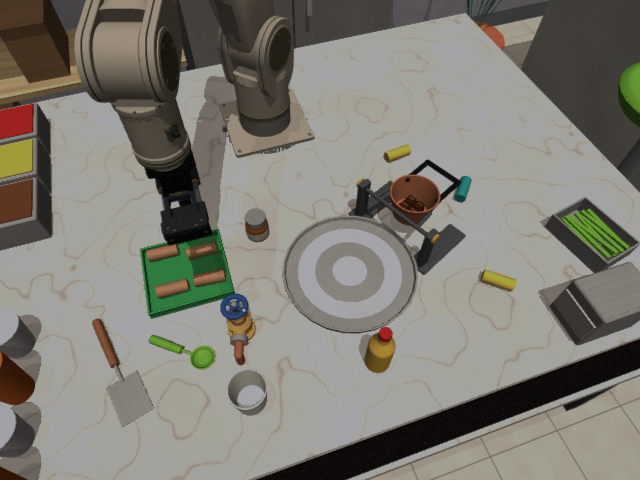

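All four rolls are in the tray and the pan is clear. Now the valve: I'll turn to yaw -100 above the wheel.

Emit:
arm_command(deltas=[0.137, 0.015, 0.036, 0, 80, 0, 0.137, 0.015, 0.036, 0, 80, 0, 0.137, 0.015, 0.036, 0, 80, 0, 0.137, 0.015, 0.036, 0, 80, 0, 0.137, 0.015, 0.036, 0, 80, 0, 0.137, 0.015, 0.036, 0, 80, 0, 0.137, 0.015, 0.036, 0, 80, 0, 0.137, 0.015, 0.036, 0, 80, 0], hand=0.95)

```text
time: 24.42
ee_pos: [0.6158, -0.224, 0.1971]
eef_rot: [0.537, -0.461, 0.46, -0.536]
ft_force: [-1.1, 1.3, 0.4]
width: 0.0829
```

Run:
```python
from see import *
for n in('top','scene'):
    p=r.camera(n)
    for b in r.regions_of(p,'valve_wheel')[:2]:
        P=poly2(p,b['region'],.109)*1000; print(n,round(b['conf'],2),cv2.minEnclosingCircle(P),cv2.minAreaRect(P))
plan(.617,-.224,.18,-100)
print(r.read_state()['joint_positions'].round(2))
```

```text
top 0.76 ((619.4710083007812, -224.01275634765625), 28.825197219848633) ((613.0287475585938, -226.97552490234375), (38.278587341308594, 57.647064208984375), 24.693279266357422)
scene 0.74 ((615.7664184570312, -225.606689453125), 27.77711296081543) ((615.7346801757812, -225.87977600097656), (54.10992431640625, 49.815040588378906), 71.3226089477539)
t 24.62 pos [ 0.616  -0.2241  0.1977] yaw -80.9 w 0.0827 j7 -1.21 F [ 0.  -0.5  0.3]
delta [0.0, 0.018, 0.001] [0.1, 19.1, -0.0] rows 1.8
[ 0.49  0.43 -0.29  1.39  0.12  1.34 -1.21]
```

Emit:
arm_command(deltas=[0.001, 0.03, 0, 0, 49, 0, 0.001, 0.03, 0, 0, 49, 0, 0.001, 0.03, 0, 0, 49, 0, 0.001, 0.03, 0, 0, 49, 0, 0.001, 0.03, 0, 0, 49, 0, 0.001, 0.03, 0, 0, 49, 0])

```text
time: 25.38
ee_pos: [0.6164, -0.2251, 0.1682]
eef_rot: [-0.3, 0.641, -0.641, 0.299]
ft_force: [-0.2, 0.3, -1.2]
width: 0.0826
```

Run:
```python
from see import *
plan(.617,-.224,.093,-130)
print(r.read_state()['joint_positions'].round(2))
p=r.camera('scene');cv2.imwrite('pics/v1.png',cv2.resize(cv2.cvtColor(p['image'][200:380,120:360],cv2.COLOR_RGB2BGR),(800,600)))
```

```text
t 25.38 pos [ 0.6164 -0.2251  0.1682] yaw -129.9 w 0.0826 j7 -2.03 F [-0.2  0.3 -1.2]
delta [-0.001, 0.075, -0.0] [0.0, 0.1, 0.0] rows 1.2
[ 0.39  0.44 -0.15  1.44  0.07  1.27 -2.03]
```

View pics/v1.png

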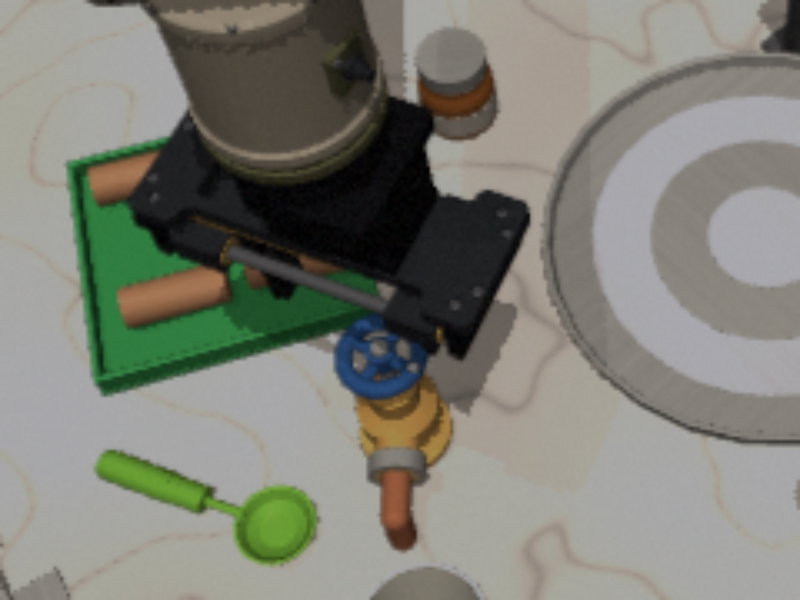

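The gripper sits above the blue wheel (380,358), jaws open. I'll descend and close gently on the rim.

Emit:
arm_command(deltas=[-0.001, 0.025, 0, 0, 0, 0, -0.001, 0.05, 0, 0, 0, 0, -0.001, 0.074, 0, 0, 0, 0, -0.001, 0.074, 0, 0, 0, 0])

```text
time: 25.92
ee_pos: [0.6158, -0.2241, 0.0925]
eef_rot: [-0.3, 0.641, -0.64, 0.298]
ft_force: [0.2, -0.3, 1.3]
width: 0.0825
```

Emit:
arm_command(deltas=[0, 0, 0, 0, 0, 0, 0, 0, 0, 0, 0, 0, 0, 0, 0, 0, 0, 0, 0, 0, 0, 0, 0, 0], hand=0, grip_force=25)

```text
time: 26.42
ee_pos: [0.6182, -0.2238, 0.0952]
eef_rot: [0.298, -0.641, 0.641, -0.3]
ft_force: [3.8, 3.0, 1.7]
width: 0.0544
```

```bash
python3 go.py .617 -.224 .093 -130
```

```text
t 26.43 pos [ 0.6182 -0.2238  0.0952] yaw -130.0 w 0.0544 j7 -2.04 F [3.8 3.  1.7]
delta [0.001, 0.002, -0.001] [-0.1, 0.0, -0.1] rows 0.0
```

Emit:
arm_command(deltas=[-0.001, -0.0005, 0, 0, -10, 0, -0.001, -0.0011, 0, 0, -20, 0, -0.001, -0.0017, 0, 0, -30, 0, -0.001, -0.0022, 0, 0, -40, 0, -0.001, -0.0028, 0, 0, -50, 0, -0.001, -0.0033, 0, 0, -60, 0, -0.001, -0.0039, 0, 0, -70, 0, -0.001, -0.0044, 0, 0, -80, 0])

```text
time: 27.42
ee_pos: [0.6182, -0.2226, 0.0996]
eef_rot: [-0.641, 0.297, -0.297, 0.642]
ft_force: [-0.8, 3.3, 4.1]
width: 0.054
```

Run:
```python
from see import *
plan(.617,-.224,.0975,-50)
s=r.read_state();print(s['torque'],s['joint_positions'].round(2))
p=r.camera('scene');cv2.imwrite('pics/v2.png',cv2.resize(cv2.cvtColor(p['image'][200:380,120:360],cv2.COLOR_RGB2BGR),(800,600)))
```

```text
t 27.43 pos [ 0.6182 -0.2226  0.0996] yaw -49.7 w 0.054 j7 -0.73 F [-0.8  3.3  4.1]
delta [0.0, 0.002, -0.002] [-0.1, 0.3, -0.0] rows 0.0
[ 0.78542996  0.18657569 -0.09023593] [ 0.57  0.52 -0.4   1.49  0.21  1.17 -0.73]
```

View pics/v2.png

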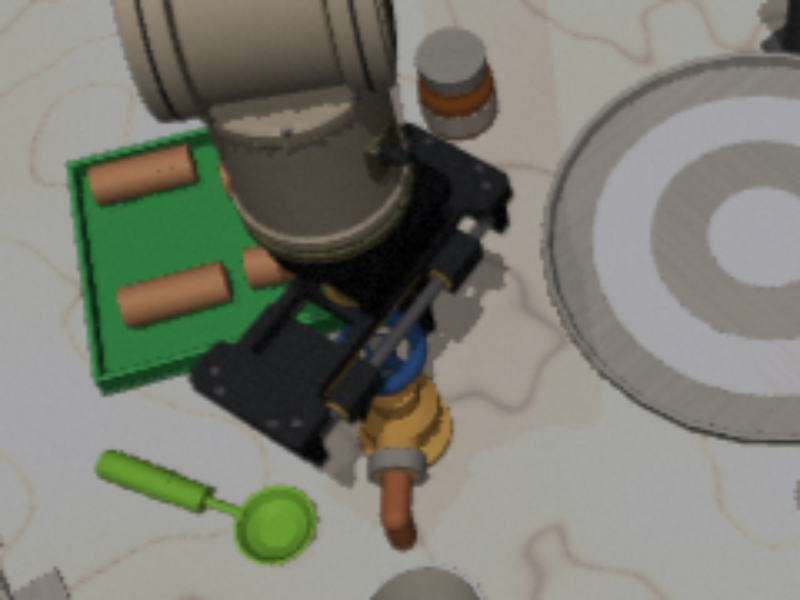

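The torque of about -0.09 N·m about z and the small forces match the wheel turning with the hand. Continuing.

Emit:
arm_command(deltas=[0, -0.0005, 0, 0, -10, 0, 0, -0.0011, 0, 0, -20, 0, 0, -0.0017, 0, 0, -30, 0, 0, -0.0022, 0, 0, -40, 0, 0, -0.0028, 0, 0, -50, 0, 0, -0.0033, 0, 0, -60, 0, 0, -0.0039, 0, 0, -70, 0, 0, -0.0044, 0, 0, -80, 0])

```text
time: 28.48
ee_pos: [0.6172, -0.2225, 0.104]
eef_rot: [-0.682, -0.183, 0.184, 0.683]
ft_force: [-6.5, 5.4, 8.0]
width: 0.0542
```

Emit:
arm_command(deltas=[0, -0.0005, 0, 0, -10, 0, 0, -0.0011, 0, 0, -20, 0, 0, -0.0017, 0, 0, -30, 0, 0, -0.0022, 0, 0, -40, 0, 0, -0.0028, 0, 0, -50, 0, 0, -0.0033, 0, 0, -60, 0, 0, -0.0036, 0, 0, -65, 0, 0, -0.0036, 0, 0, -65, 0])

```text
time: 29.48
ee_pos: [0.6168, -0.2232, 0.1075]
eef_rot: [-0.478, -0.52, 0.521, 0.479]
ft_force: [-9.0, 3.4, 11.0]
width: 0.0547
```

Run:
```python
from see import *
plan(.617,-.224,.105,95)
s=r.read_state();print(s['torque'],s['joint_positions'].round(2))
p=r.camera('scene');cv2.imwrite('pics/v3.png',cv2.resize(cv2.cvtColor(p['image'][200:380,120:360],cv2.COLOR_RGB2BGR),(800,600)))
```

```text
t 29.48 pos [ 0.6168 -0.2232  0.1075] yaw 94.9 w 0.0547 j7 1.62 F [-9.   3.4 11. ]
delta [-0.001, 0.003, -0.0] [-0.1, -0.1, 0.0] rows 0.0
[0.91960839 1.73558476 0.04647502] [ 0.88  0.64 -0.87  1.47  0.5   1.27  1.62]
```

View pics/v3.png

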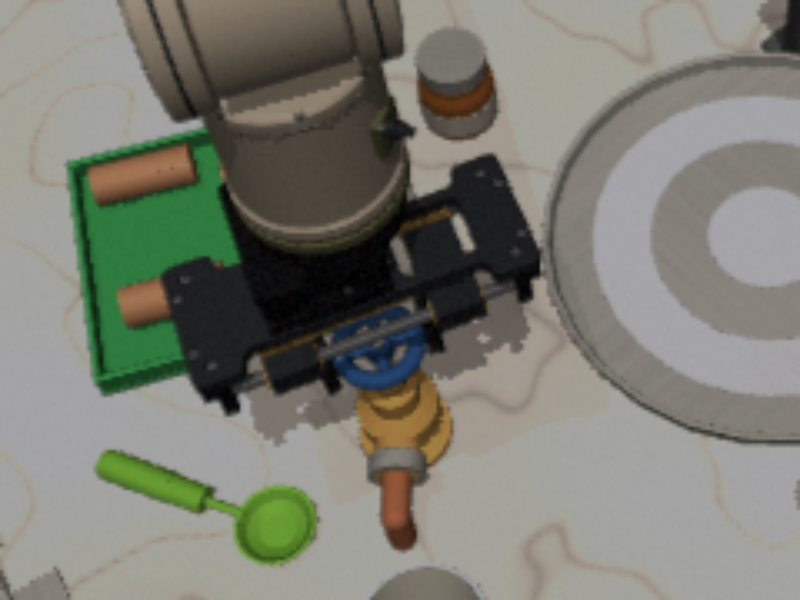

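First stroke done (-130° to +95°), stem risen 12 mm. Next I'll open fully and rewind in place, since the fingers clear the rim all round.

Emit:
arm_command(deltas=[0, 0, 0, 0, 0, 0, 0, 0, 0, 0, 0, 0, 0, 0, 0, 0, 0, 0, 0, 0, 0, 0, 0, 0], hand=1)

```text
time: 30.02
ee_pos: [0.6178, -0.2239, 0.1068]
eef_rot: [-0.478, -0.521, 0.521, 0.478]
ft_force: [0.2, -0.1, 0.2]
width: 0.0838
```

Emit:
arm_command(deltas=[0, 0, 0, 0, 10, 0, 0, 0, 0, 0, 20, 0, 0, 0, 0, 0, 30, 0, 0, 0, 0, 0, 40, 0, 0, 0, 0, 0, 50, 0, 0, 0, 0, 0, 60, 0, 0, 0, 0, 0, 70, 0, 0, 0, 0, 0, 80, 0])

```text
time: 31.02
ee_pos: [0.6178, -0.2237, 0.1068]
eef_rot: [-0.701, -0.09, 0.09, 0.701]
ft_force: [0.0, -0.7, 0.1]
width: 0.0874
```

Run:
```python
from see import *
plan(.617,-.224,.105,-130)
p=r.camera('top');cv2.imwrite('pics/v4.png',cv2.resize(cv2.cvtColor(p['image'][140:320,320:560],cv2.COLOR_RGB2BGR),(800,600)))
p=r.camera('scene');cv2.imwrite('pics/v5.png',cv2.resize(cv2.cvtColor(p['image'][200:380,120:360],cv2.COLOR_RGB2BGR),(800,600)))
```

```text
t 31.02 pos [ 0.6178 -0.2237  0.1068] yaw 14.6 w 0.0874 j7 0.32 F [ 0.  -0.7  0.1]
delta [-0.001, 0.002, -0.0] [0.0, 144.6, -0.0] rows 13.5
```

View pics/v5.png

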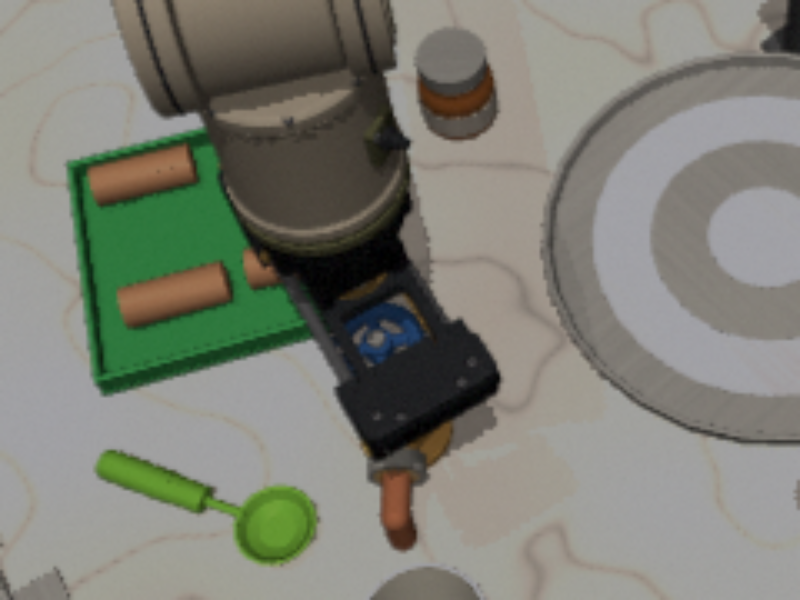

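Emit:
arm_command(deltas=[-0.001, 0.002, 0, 0, 10, 0, -0.001, 0.002, 0, 0, 20, 0, -0.001, 0.002, 0, 0, 30, 0, -0.001, 0.002, 0, 0, 40, 0, -0.001, 0.002, 0, 0, 50, 0, -0.001, 0.002, 0, 0, 60, 0, -0.001, 0.002, 0, 0, 70, 0, -0.001, 0.002, 0, 0, 75, 0])

```text
time: 32.12
ee_pos: [0.6169, -0.2239, 0.1048]
eef_rot: [0.612, -0.354, 0.354, -0.612]
ft_force: [0.1, 0.0, -0.1]
width: 0.0871
```

Emit:
arm_command(deltas=[0, 0, 0, 0, 10, 0, 0, 0, 0, 0, 20, 0, 0, 0, 0, 0, 30, 0, 0, 0, 0, 0, 40, 0, 0, 0, 0, 0, 50, 0, 0, 0, 0, 0, 60, 0, 0, 0, 0, 0, 70, 0, 0, 0, 0, 0, 74, 0])

```text
time: 33.12
ee_pos: [0.6168, -0.2238, 0.1047]
eef_rot: [-0.276, 0.651, -0.651, 0.276]
ft_force: [0.1, -0.4, -0.7]
width: 0.0872
```

Run:
```python
from see import *
plan(.617,-.224,.106,-135)
s=r.read_state();print(s['joint_positions'].round(2))
```

```text
t 33.12 pos [ 0.6168 -0.2238  0.1047] yaw -134.0 w 0.0872 j7 -2.11 F [ 0.1 -0.4 -0.7]
delta [0.0, -0.001, 0.0] [0.0, 1.0, 0.0] rows 0.1
[ 0.38  0.49 -0.14  1.5   0.07  1.16 -2.11]
```

Closing and running the second stroke.

Emit:
arm_command(deltas=[0, 0, 0, 0, 0, 0, 0, 0, 0, 0, 0, 0, 0, 0, 0, 0, 0, 0, 0, 0, 0, 0, 0, 0, 0, 0, 0, 0, 0, 0], hand=0, grip_force=25)

```text
time: 33.75
ee_pos: [0.6175, -0.2232, 0.105]
eef_rot: [-0.276, 0.651, -0.651, 0.277]
ft_force: [3.1, 1.1, -1.6]
width: 0.0542
```

Emit:
arm_command(deltas=[0, -0.0005, 0, 0, -10, 0, 0, -0.0011, 0, 0, -20, 0, 0, -0.0017, 0, 0, -30, 0, 0, -0.0022, 0, 0, -40, 0, 0, -0.0028, 0, 0, -50, 0, 0, -0.0033, 0, 0, -60, 0, 0, -0.0039, 0, 0, -70, 0, 0, -0.0044, 0, 0, -80, 0])

```text
time: 34.75
ee_pos: [0.6175, -0.2232, 0.1094]
eef_rot: [-0.631, 0.319, -0.319, 0.631]
ft_force: [4.0, 2.0, -2.0]
width: 0.0543
```

Emit:
arm_command(deltas=[0, -0.0005, 0, 0, -10, 0, 0, -0.0011, 0, 0, -20, 0, 0, -0.0017, 0, 0, -30, 0, 0, -0.0022, 0, 0, -40, 0, 0, -0.0028, 0, 0, -50, 0, 0, -0.0033, 0, 0, -60, 0, 0, -0.0039, 0, 0, -70, 0, 0, -0.0044, 0, 0, -80, 0])

```text
time: 35.75
ee_pos: [0.6174, -0.2231, 0.1139]
eef_rot: [-0.688, -0.162, 0.161, 0.689]
ft_force: [2.6, 3.3, -2.0]
width: 0.0544
```

Run:
```python
from see import *
plan(.617,-.224,.112,95)
s=r.read_state();print(s['torque'],s['joint_positions'].round(2))
```

```text
t 35.75 pos [ 0.6174 -0.2231  0.1139] yaw 26.3 w 0.0544 j7 0.51 F [ 2.6  3.3 -2. ]
delta [-0.001, 0.002, -0.001] [0.0, -68.7, 0.1] rows 6.4
[ 0.67562182 -0.83422533 -0.06673655] [ 0.74  0.56 -0.64  1.47  0.34  1.22  0.51]
```

Emit:
arm_command(deltas=[0, -0.0005, 0, 0, -10, 0, 0, -0.0011, 0, 0, -20, 0, 0, -0.0017, 0, 0, -30, 0, 0, -0.0022, 0, 0, -40, 0, 0, -0.0028, 0, 0, -50, 0, 0, -0.0033, 0, 0, -60, 0, 0, -0.0036, 0, 0, -68, 0, 0, -0.0036, 0, 0, -76, 0])

```text
time: 36.75
ee_pos: [0.6163, -0.2234, 0.1164]
eef_rot: [0.443, 0.55, -0.55, -0.445]
ft_force: [0.3, 3.0, -4.6]
width: 0.0542
```

Run:
```python
from see import *
plan(.617,-.224,.112,95)
s=r.read_state();print(s['torque'],s['joint_positions'].round(2))
```

```text
t 36.75 pos [ 0.6163 -0.2234  0.1164] yaw 102.2 w 0.0542 j7 1.74 F [ 0.3  3.  -4.6]
delta [-0.001, 0.004, -0.001] [-0.1, 7.2, 0.1] rows 0.7
[ 0.66525296 -0.03599399 -0.87202764] [ 0.89  0.64 -0.89  1.46  0.5   1.28  1.74]
```

Torque has jumped to -0.87 N·m, so the wheel is on its open stop. I'll release, lift and check.

Emit:
arm_command(deltas=[0, 0, 0, 0, 5, 0, 0, 0, 0, 0, 5, 0])

```text
time: 37.0
ee_pos: [0.6161, -0.2233, 0.1161]
eef_rot: [-0.468, -0.529, 0.53, 0.469]
ft_force: [0.9, 3.8, -9.0]
width: 0.0539
```

Emit:
arm_command(deltas=[0, 0, 0, 0, 0, 0, 0, 0, 0, 0, 0, 0, 0, 0, 0, 0, 0, 0, 0, 0, 0, 0, 0, 0, 0, -0.05, 0, 0, 0, 0, 0, -0.1, 0, 0, 0, 0, 0, -0.13, 0, 0, 0, 0, 0, -0.13, 0, 0, 0, 0], hand=1)

```text
time: 38.0
ee_pos: [0.618, -0.224, 0.2503]
eef_rot: [0.47, 0.53, -0.529, -0.467]
ft_force: [0.3, -0.6, -0.1]
width: 0.0866
```

```bash
python3 go.py .434 .3255 .28 114.5
```

```text
t 38.0 pos [ 0.618  -0.224   0.2503] yaw 97.0 w 0.0866 j7 1.71 F [ 0.3 -0.6 -0.1]
delta [0.568, -0.031, 0.116] [0.2, -17.5, -0.2] rows 9.3
```

Emit:
arm_command(deltas=[0.568, -0.01, 0.116, 0, -17.5, 0, 0.568, -0.01, 0.116, 0, -17.5, 0, 0.568, -0.01, 0.116, 0, -17.5, 0, 0.568, -0.01, 0.116, 0, -17.5, 0, 0.568, -0.01, 0.116, 0, -17.5, 0, 0.568, -0.01, 0.116, 0, -17.5, 0, 0.568, -0.01, 0.116, 0, -17.5, 0, 0.568, -0.01, 0.116, 0, -17.5, 0], hand=0.5)

```text
time: 39.0
ee_pos: [0.4573, 0.2512, 0.2553]
eef_rot: [-0.383, -0.594, 0.595, 0.383]
ft_force: [1.0, 0.4, -0.1]
width: 0.0437
```

Run:
```python
from see import *
look('k')
for n in('top','scene'):
    p=r.camera(n)
    for b in r.regions_of(p,'valve_wheel')[:2]:
        P=poly2(p,b['region'],.134)*1000; print(n,round(b['conf'],2),cv2.minEnclosingCircle(P),cv2.minAreaRect(P))
plan(.434,.3255,.25,114.5)
```

```text
top 0.85 c [ 378. -353.] wh [77. 30.] deg 88.2
top 0.82 c [ 479. -263.] wh [74. 28.] deg 85.9
top 0.79 c [ 401. -266.] wh [80. 33.] deg 88.2
top 0.79 c [ 480. -346.] wh [74. 28.] deg 85.9
top 0.75 c [693. 352.] wh [80. 29.] deg 48.8
scene 0.96 c [ 379. -356.] wh [71. 34.] deg 89.3
scene 0.95 c [ 482. -349.] wh [35. 75.] deg -88.9
scene 0.89 c [ 483. -265.] wh [72. 34.] deg 85.6
scene 0.82 c [433. 403.] wh [29. 93.] deg -42.6
scene 0.77 c [265. 298.] wh [36. 80.] deg -87.4
scene 0.73 c [697. 347.] wh [73. 35.] deg 51.9
top 0.95 ((617.6498413085938, -222.57400512695312), 28.36751365661621) ((618.2794189453125, -222.62591552734375), (54.22211837768555, 53.02051544189453), 38.57276916503906)
scene 0.6 ((617.4913330078125, -225.17564392089844), 27.962858200073242) ((617.53955078125, -225.38877868652344), (54.33415603637695, 53.204769134521484), 71.31227111816406)
t 39.4 pos [0.4591 0.2485 0.2555] yaw 114.3 w 0.0432 j7 1.21 F [ 0.8 -1.3  0.3]
delta [0.081, 0.005, -0.009] [-0.0, -0.2, -0.0] rows 1.3
```

View pics/k_scene.png

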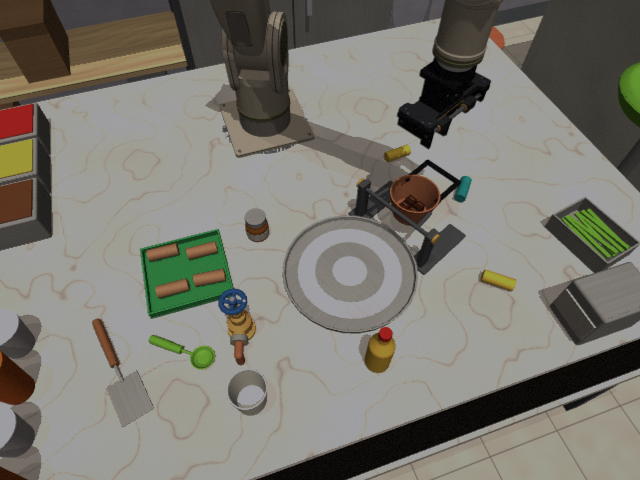

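View pics/k_top.png

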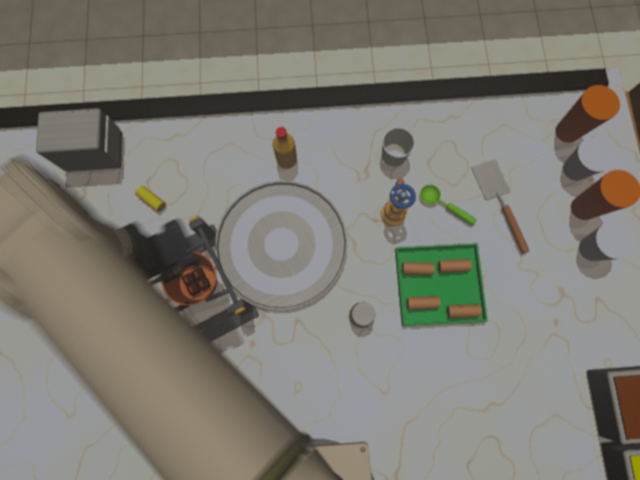

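Both cameras agree on the wheel at z = 0.134, so the valve is open, and all four rolls are in the tray (top view, (424–464, 267–311)). Now the kettle handle.

Emit:
arm_command(deltas=[0.081, 0.005, -0.009, 0, 0, 0, 0.081, 0.005, -0.009, 0, 0, 0, 0.081, 0.07, -0.009, 0, 0, 0, 0.081, 0.07, -0.009, 0, 0, 0])

```text
time: 39.9
ee_pos: [0.4321, 0.3248, 0.1827]
eef_rot: [-0.382, -0.592, 0.596, 0.384]
ft_force: [0.1, 0.4, -0.5]
width: 0.0436
```

Run:
```python
from see import *
plan(.4345,.325,.093,114.5)
p=r.camera('scene');cv2.imwrite('pics/k2.png',cv2.resize(cv2.cvtColor(p['image'][60:300,300:620],cv2.COLOR_RGB2BGR),(800,600)))
```

```text
t 39.9 pos [0.4321 0.3248 0.1827] yaw 114.4 w 0.0436 j7 0.98 F [ 0.1  0.4 -0.5]
delta [-0.001, 0.09, -0.003] [-0.4, -0.1, -0.1] rows 1.4
```

View pics/k2.png

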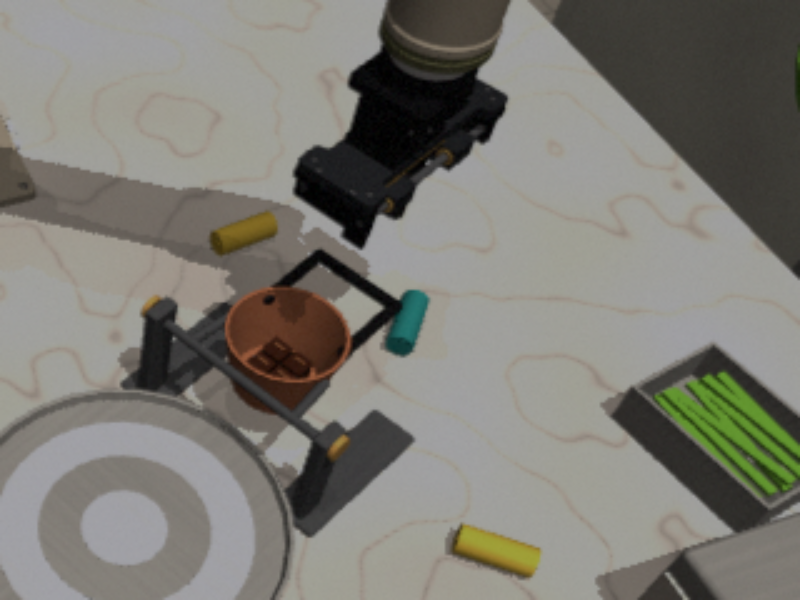

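Emit:
arm_command(deltas=[-0.001, 0.03, -0.003, 0, 0, 0, -0.001, 0.06, -0.003, 0, 0, 0, -0.001, 0.09, -0.003, 0, 0, 0, -0.001, 0.09, -0.003, 0, 0, 0])

```text
time: 40.45
ee_pos: [0.4368, 0.3271, 0.0965]
eef_rot: [-0.383, -0.594, 0.595, 0.383]
ft_force: [-0.0, -0.2, -0.0]
width: 0.0434
```

Emit:
arm_command(deltas=[0, 0, 0, 0, 0, 0, 0, 0, 0, 0, 0, 0, 0, 0, 0, 0, 0, 0, 0, 0, 0, 0, 0, 0], hand=0, grip_force=35)

```text
time: 40.95
ee_pos: [0.4372, 0.3263, 0.0963]
eef_rot: [-0.384, -0.594, 0.595, 0.382]
ft_force: [3.1, -15.7, 10.0]
width: 0.0115
```

Run:
```python
from see import *
plan(.4345,.325,.093,114.5)
for th in np.arange(0,2.41,.1): print(round(th,1),round(.165*(np.cos(th)-1),4),round(-.165*np.sin(th),4))
p=r.camera('scene');cv2.imwrite('pics/k3.png',cv2.resize(cv2.cvtColor(p['image'][60:300,300:620],cv2.COLOR_RGB2BGR),(800,600)))
```

```text
t 40.95 pos [0.4372 0.3263 0.0963] yaw 114.4 w 0.0115 j7 0.91 F [  3.1 -15.7  10. ]
delta [-0.0, 0.003, 0.003] [0.0, -0.1, -0.2] rows 0.1
0.0 0.0 -0.0
0.1 -0.0008 -0.0165
0.2 -0.0033 -0.0328
0.3 -0.0074 -0.0488
0.4 -0.013 -0.0643
0.5 -0.0202 -0.0791
0.6 -0.0288 -0.0932
0.7 -0.0388 -0.1063
0.8 -0.05 -0.1184
0.9 -0.0624 -0.1292
1.0 -0.0759 -0.1388
1.1 -0.0902 -0.147
1.2 -0.1052 -0.1538
1.3 -0.1209 -0.159
1.4 -0.137 -0.1626
1.5 -0.1533 -0.1646
1.6 -0.1698 -0.1649
1.7 -0.1863 -0.1636
1.8 -0.2025 -0.1607
1.9 -0.2183 -0.1561
2.0 -0.2337 -0.15
2.1 -0.2483 -0.1424
2.2 -0.2621 -0.1334
2.3 -0.2749 -0.123
2.4 -0.2867 -0.1115
```

View pics/k3.png

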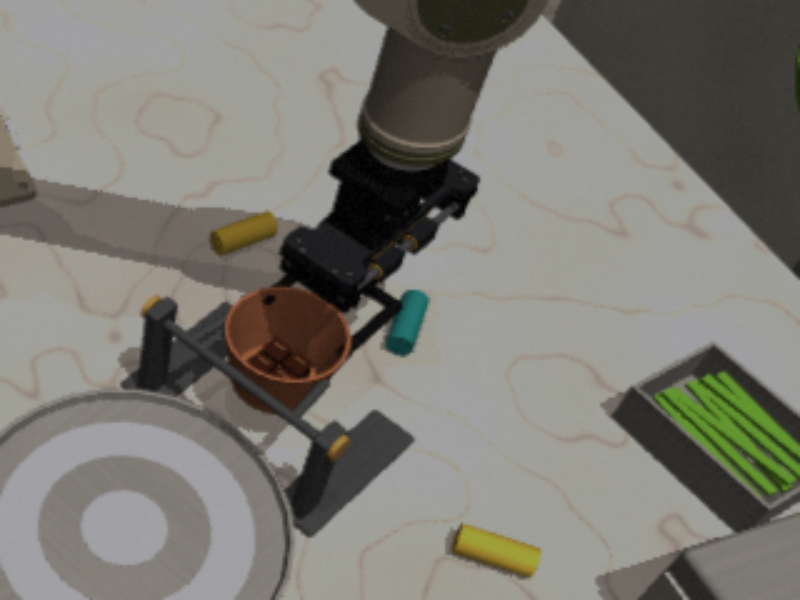

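The bar is pinched (width 11.5 mm). I'll follow the arc at 0.1 rad per row.

Emit:
arm_command(deltas=[-0.002, -0.0165, 0, 0, 0, 0, -0.0045, -0.0328, 0, 0, 0, 0, -0.0085, -0.0488, 0, 0, 0, 0, -0.014, -0.0643, 0, 0, 0, 0, -0.021, -0.0791, 0, 0, 0, 0, -0.03, -0.0932, 0, 0, 0, 0, -0.04, -0.1063, 0, 0, 0, 0, -0.051, -0.1184, 0, 0, 0, 0])

```text
time: 42.0
ee_pos: [0.4564, 0.2837, 0.2155]
eef_rot: [0.381, 0.596, -0.594, -0.383]
ft_force: [1.9, 9.0, -5.6]
width: 0.0107
```

```bash
cat > ket.py <<'E'
from see import *
s=r.read_state();R0=R.from_quat(s['eef_rot']).as_matrix()
g=np.array(s['ee_pos'])-.019*R0[:,1]
h=np.array([.5032,.1745,.115]);n=np.array([-.4147,.91,0])
v=g-h;a,b=v@n,v[2];print('t',round(s['time'],2),'theta',round(np.arctan2(b,a),3),'rad',round(np.hypot(a,b),4),'lat',round(v@[.91,.4147,0],4),'tool dirs',np.round(R0[:,0],2),np.round(R0[:,1],2),'F',np.round(s['ft_force'],1),'T',np.round(s['torque'],2),'w',round(s['width'],4),s['joint_positions'].round(2))
E
python3 ket.py
```

```text
t 42.0 theta 0.789 rad 0.1684 lat 0.0027 tool dirs [-0.42  0.91  0.  ] [ 0.  0. -1.] F [ 1.9  9.  -5.6] T [ 2.24 -0.32 -0.08] w 0.0107 [ 0.36  0.36 -1.2   1.66  0.34  1.35  1.11]
```

Emit:
arm_command(deltas=[-0.0124, -0.0108, 0, 0, 0, 0, -0.0259, -0.0204, 0, 0, 0, 0, -0.0402, -0.0286, 0, 0, 0, 0, -0.0552, -0.0354, 0, 0, 0, 0, -0.0709, -0.0406, 0, 0, 0, 0, -0.087, -0.0442, 0, 0, 0, 0, -0.1033, -0.0462, 0, 0, 0, 0, -0.1198, -0.0465, 0, 0, 0, 0])

```text
time: 43.0
ee_pos: [0.5057, 0.1758, 0.2646]
eef_rot: [0.381, 0.597, -0.594, -0.382]
ft_force: [-9.2, 2.7, 21.0]
width: 0.0111
```

```bash
python3 ket.py
python3 - <<'E'
from h import *
p=r.camera('scene');cv2.imwrite('pics/k4.png',cv2.resize(cv2.cvtColor(p['image'][60:300,300:620],cv2.COLOR_RGB2BGR),(800,600)))
E
```

```text
t 43.0 theta 1.57 rad 0.1686 lat 0.0028 tool dirs [-0.42  0.91  0.  ] [ 0.  0. -1.] F [-9.2  2.7 21. ] T [ 0.97  2.2  -0.06] w 0.0111 [ 0.59  0.31 -1.2   1.59  0.29  1.44  1.37]
```

View pics/k4.png

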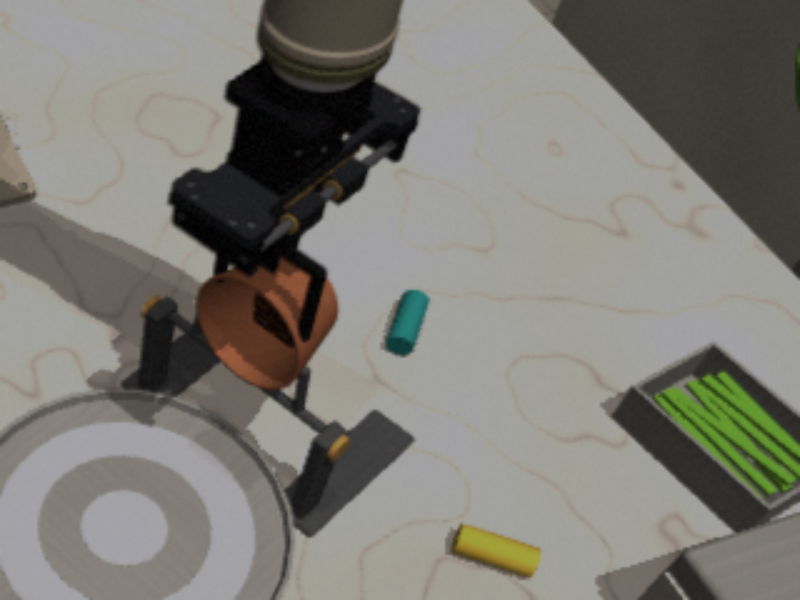

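Emit:
arm_command(deltas=[-0.017, -0.0017, 0, 0, 0, 0, -0.0334, 0.0013, 0, 0, 0, 0, -0.0495, 0.006, 0, 0, 0, 0, -0.065, 0.0122, 0, 0, 0, 0, -0.08, 0.02, 0, 0, 0, 0, -0.094, 0.029, 0, 0, 0, 0, -0.105, 0.038, 0, 0, 0, 0, -0.107, 0.0397, 0, 0, 0, 0])

```text
time: 44.05
ee_pos: [0.5511, 0.0747, 0.2206]
eef_rot: [0.383, 0.594, -0.594, -0.383]
ft_force: [-2.9, 3.0, 2.9]
width: 0.0109
```

```bash
python3 ket.py
python3 - <<'E'
from h import *
p=r.camera('scene');cv2.imwrite('pics/k5.png',cv2.resize(cv2.cvtColor(p['image'][120:360,250:570],cv2.COLOR_RGB2BGR),(800,600)))
E
```

```text
t 44.05 theta 2.297 rad 0.1667 lat 0.0022 tool dirs [-0.41  0.91  0.  ] [-0.  0. -1.] F [-2.9  3.   2.9] T [0.91 0.64 0.01] w 0.0109 [ 0.7   0.38 -1.13  1.61  0.35  1.38  1.52]
```

View pics/k5.png

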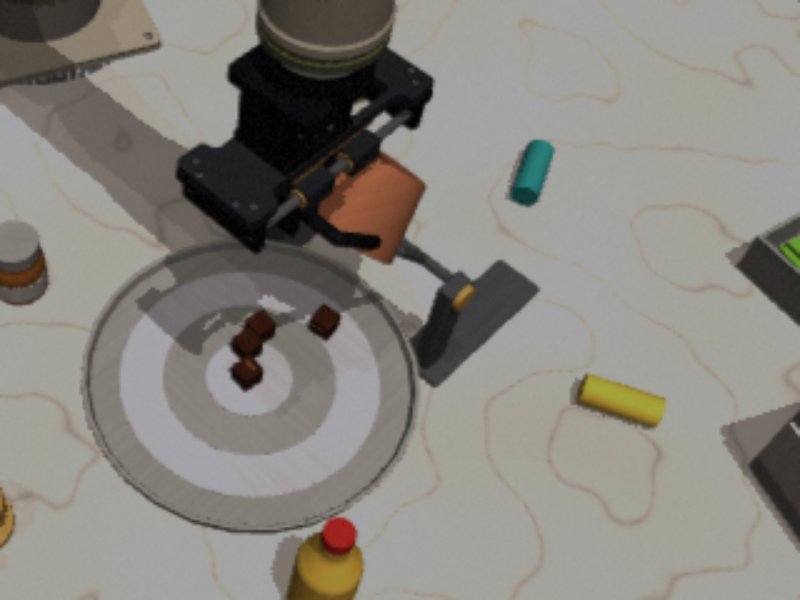

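All four brownie chunks are on the pan (crop (260,325), (247,343), (247,373), (324,321)). Holding briefly, then swinging back.

Emit:
arm_command(deltas=[0, 0, 0, 0, 0, 0, 0, 0, 0, 0, 0, 0, 0, 0, 0, 0, 0, 0])

```text
time: 44.48
ee_pos: [0.5509, 0.075, 0.221]
eef_rot: [-0.383, -0.594, 0.595, 0.383]
ft_force: [-0.2, -0.2, -5.3]
width: 0.0108
```

Emit:
arm_command(deltas=[0.02, -0.0153, 0, 0, 0, 0, 0.042, -0.0275, 0, 0, 0, 0, 0.0656, -0.0362, 0, 0, 0, 0, 0.0903, -0.0413, 0, 0, 0, 0, 0.1154, -0.0427, 0, 0, 0, 0, 0.1405, -0.0403, 0, 0, 0, 0, 0.1649, -0.0341, 0, 0, 0, 0, 0.1881, -0.0244, 0, 0, 0, 0])

```text
time: 45.48
ee_pos: [0.474, 0.2467, 0.2468]
eef_rot: [0.384, 0.595, -0.594, -0.382]
ft_force: [5.0, -2.1, -2.7]
width: 0.011
```

```bash
python3 ket.py
```

```text
t 45.48 theta 1.094 rad 0.1697 lat 0.0033 tool dirs [-0.41  0.91 -0.  ] [ 0. -0. -1.] F [ 5.  -2.1 -2.7] T [-0.85 -1.53 -0.01] w 0.011 [ 0.45  0.32 -1.21  1.62  0.31  1.41  1.2 ]
```

Emit:
arm_command(deltas=[0.0215, 0.013, 0, 0, 0, 0, 0.0408, 0.0292, 0, 0, 0, 0, 0.0575, 0.048, 0, 0, 0, 0, 0.0712, 0.0692, 0, 0, 0, 0, 0.0816, 0.0921, 0, 0, 0, 0, 0.0885, 0.1163, 0, 0, 0, 0, 0.0913, 0.1363, 0, 0, 0, 0, 0.0918, 0.1497, 0, 0, 0, 0])

```text
time: 46.48
ee_pos: [0.4402, 0.3277, 0.0993]
eef_rot: [0.387, 0.594, -0.594, -0.38]
ft_force: [4.9, -25.0, 56.2]
width: 0.011
```

```bash
python3 ket.py
python3 - <<'E'
from h import *
p=r.camera('scene');cv2.imwrite('pics/k6.png',cv2.resize(cv2.cvtColor(p['image'][60:300,300:620],cv2.COLOR_RGB2BGR),(800,600)))
E
```

```text
t 46.48 theta 0.02 rad 0.1657 lat 0.0061 tool dirs [-0.41  0.91 -0.01] [ 0.01 -0.   -1.  ] F [  4.9 -25.   56.2] T [-5.43 -1.46  0.05] w 0.011 [ 0.16  0.5  -1.1   1.77  0.49  1.17  0.91]
```

View pics/k6.png

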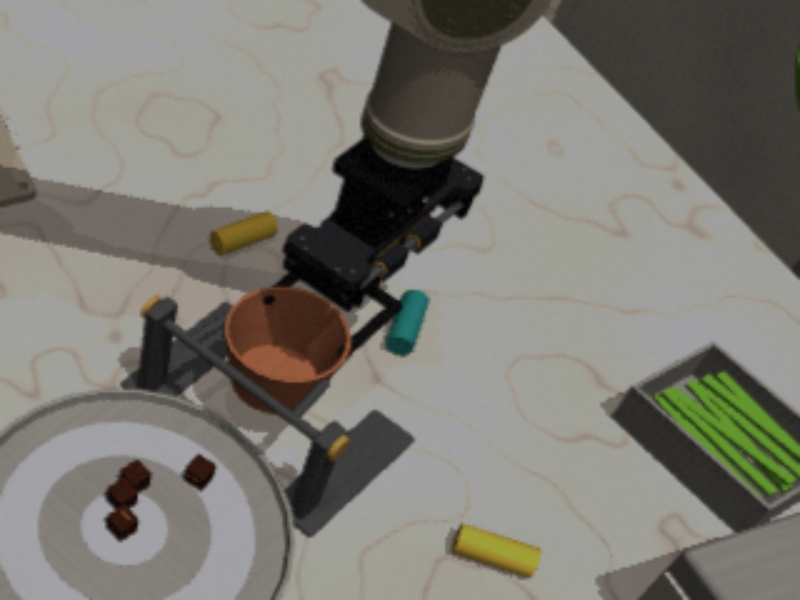

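The kettle is on its upright stop (pressing 56 N) and empty. I'll ease the pressure, open partway and lift off.

Emit:
arm_command(deltas=[-0.001, -0.001, 0, 0, 0, 0, -0.002, -0.003, 0, 0, 0, 0, -0.002, -0.003, 0, 0, 0, 0])

```text
time: 46.9
ee_pos: [0.4404, 0.3277, 0.1004]
eef_rot: [0.386, 0.596, -0.592, -0.382]
ft_force: [14.5, -1.4, -3.6]
width: 0.0105
```

Emit:
arm_command(deltas=[0, 0, 0, 0, 0, 0, 0, 0, 0, 0, 0, 0, 0, 0, 0, 0, 0, 0, 0, 0, 0, 0, 0, 0], hand=0.45)

```text
time: 47.4
ee_pos: [0.4358, 0.3282, 0.0989]
eef_rot: [-0.383, -0.595, 0.595, 0.383]
ft_force: [0.8, 0.9, -0.5]
width: 0.0372
```

```bash
python3 ket.py
```

```text
t 47.4 theta 0.017 rad 0.1679 lat 0.0024 tool dirs [-0.41  0.91 -0.  ] [-0. -0. -1.] F [ 0.8  0.9 -0.5] T [ 0.15 -0.06 -0.04] w 0.0372 [ 0.17  0.5  -1.1   1.78  0.48  1.17  0.91]
```

Emit:
arm_command(deltas=[0, -0.02, 0, 0, 0, 0, 0, -0.05, 0, 0, 0, 0, 0, -0.1, 0, 0, 0, 0, 0, -0.15, 0, 0, 0, 0, 0, -0.15, 0, 0, 0, 0])

```text
time: 48.02
ee_pos: [0.4368, 0.3299, 0.2536]
eef_rot: [0.384, 0.597, -0.593, -0.382]
ft_force: [0.7, 0.1, -0.9]
width: 0.0392
```

Emit:
arm_command(deltas=[0.08, 0, 0.02, 0, 0, 0, 0.08, 0, 0.02, 0, 0, 0, 0.08, 0, 0.02, 0, 0, 0, 0.08, 0, 0.02, 0, 0, 0])

```text
time: 48.52
ee_pos: [0.3854, 0.3918, 0.2487]
eef_rot: [-0.383, -0.594, 0.595, 0.383]
ft_force: [0.5, -0.2, -0.0]
width: 0.0394
```

```bash
python3 ket.py
python3 - <<'E'
from see import *
look('z')
p=r.camera('scene')
for b in r.boxes_of(p,'chunk0'):
    x=ray(p,b['centre'],.021);print(round(b['conf'],2),np.round(x,3),'d',round(float(np.hypot(x[0]-.56,x[1]-.047)),3))
for q,z in [('jar',.07),('sauce',.15),('cup',.075),('scraper',.01),('spoon',.01)]:
    for b in r.boxes_of(p,q)[:1]: print(q,np.round(b['centre'],1),np.round(ray(p,b['centre'],z),3))
cv2.imwrite('pics/k7.png',cv2.resize(cv2.cvtColor(p['image'][100:340,280:600],cv2.COLOR_RGB2BGR),(800,600)))
E
```

```text
t 48.52 theta 0.554 rad 0.29 lat -0.0171 tool dirs [-0.41  0.91 -0.  ] [ 0. -0. -1.] F [ 0.5 -0.2 -0. ] T [ 0.09 -0.1   0.01] w 0.0394 [ 0.1   0.37 -1.21  1.58  0.35  1.43  0.86]
top 0.97 c [ 480. -263.] wh [74. 30.] deg 85.9
top 0.93 c [429. 409.] wh [31. 75.] deg -44.2
top 0.82 c [ 401. -265.] wh [73. 28.] deg 89.1
top 0.74 c [ 480. -346.] wh [75. 28.] deg 89.1
top 0.74 c [262. 294.] wh [55. 25.] deg 86.0
top 0.67 c [692. 352.] wh [81. 28.] deg 49.5
scene 0.94 c [ 406. -267.] wh [35. 70.] deg -87.8
scene 0.93 c [ 483. -349.] wh [73. 33.] deg 89.9
scene 0.86 c [434. 404.] wh [28. 91.] deg -42.6
scene 0.73 c [ 380. -355.] wh [74. 37.] deg 89.5
scene 0.71 c [ 448. -313.] wh [192. 195.] deg -1.2
scene 0.65 c [ 482. -265.] wh [72. 35.] deg 86.4
scene 0.56 c [696. 347.] wh [73. 34.] deg 48.7
scene 0.55 c [265. 298.] wh [38. 85.] deg -81.0
0.64 [0.538 0.052 0.021] d 0.022
0.63 [0.559 0.041 0.021] d 0.006
0.54 [0.514 0.078 0.021] d 0.056
0.54 [0.528 0.127 0.021] d 0.086
jar [196.  413.1] [0.448 0.25  0.07 ]
sauce [271.  183.7] [ 0.531 -0.3    0.15 ]
cup [391.7 247.1] [ 0.775 -0.242  0.075]
scraper [388.4 124. ] [ 0.67  -0.477  0.01 ]
spoon [349.5 194.5] [ 0.635 -0.329  0.01 ]
```

View pics/k7.png

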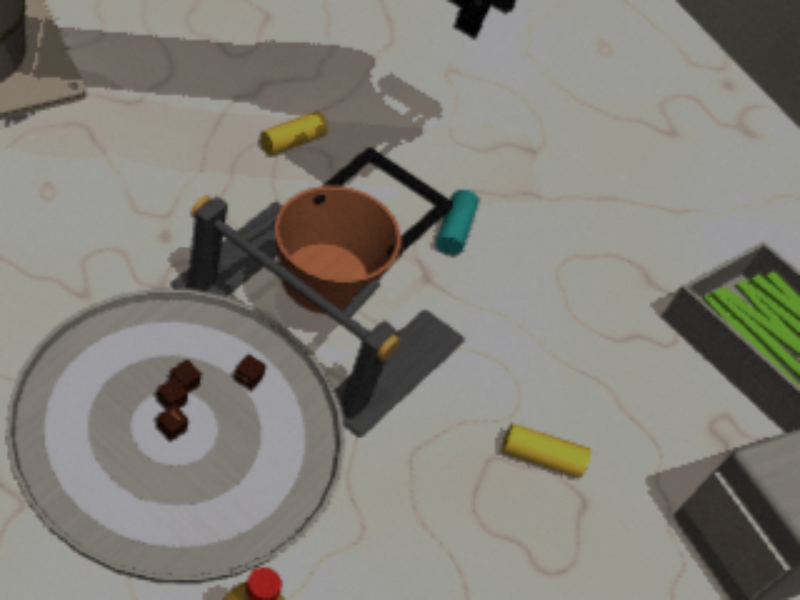

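View pics/z_scene.png

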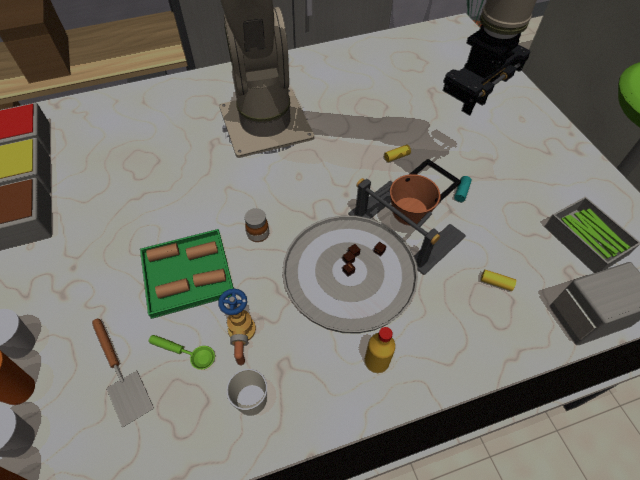

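The final picture shows:
- **Kettle:** upright and empty, with the handle corners at (428,160) and (459,183), within about 1–2 px of where they started.
- **Chunks:** four on the pan.
- **Rolls:** four in the tray.
- **Valve:** wheel raised.
- **Bystanders:** unmoved.

Handing in.

```bash
python3 -c "
from bench import r
print(r.close_job())"
```

```text
the job is handed in; nothing more can be done
None
```

The job is handed in at about 49 s of the 210 s allowed, and my last checks found nothing wrong. No verdict is reported, so this rests on my own readings.

- **Rolls:** All four wafer rolls present went from the pan into the green tray. The first was knocked about 2 cm while in the tray but stayed inside.
- **Valve:** I turned the wheel counter-clockwise about 450° in two strokes, rising with the stem. The torque jumped to 0.87 N·m at the stop. Both cameras put the wheel at 134 mm, which is the open height.
- **Kettle:** I tipped it to about 2.3 rad and all four chunks dropped onto the pan, the farthest about 90 mm from its centre. I then swung it back to its upright stop. The handle is within 1–2 pixels of where it started in the scene picture, at most about 0.02 rad.
- **Bystanders:** The cup, scraper and spoon measured unmoved. In the last check the detector gave false hits for the jar and sauce bottle (on the kettle and tray), so I judged those two by eye; both looked to be where they started.
- **Forces:** The highest reading was about 56 N at the wrist, when the kettle met its upright stop. The arm was clear of everything at hand-in.

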